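# Clamp the tamping stand on the bar rail

## Robot

A 6-joint arm with a two-finger parallel gripper is mounted at the origin on the work surface; the furniture and walls round the work are solid. World frame = base frame: x ahead of the robot, y to its left, z up, the work surface at z = 0. Lengths are in mm, angles in rad, forces in N, time in s.
With the tool pointing down it reaches from about 325 to 900 mm from the base axis. Payload 6.1 kg.
Tool frame: the origin (TCP) lies on the centre line of the jaws, within the pads' length; the fingertips stand 22 mm ahead of it and the grasp point (between the pads) lies 3 mm ahead of it; z points along the fingers, y is the direction in which the jaws open and shut (so a half turn about z gives the same grasp; the last joint's range is limited). The gripper opens to 85 mm and grips with 20 to 120 N. Pads are 22 mm wide; open, the fingers measure 114 mm over their backs; the gripper's body (76 mm by 85 mm) begins 54 mm behind the grasp point. The pads swing forward as they close: fully open they stand 13 mm farther back than shut.
Start: joints at [1.155, 0.22, 1.526, -0, 1.395, -0.126], TCP at [178.599, 598.931, 253.3] pointing down, gripper open.
Joint ranges: [-2.98, 2.98], [-0.91, 2.08], [0.09, 2.57], [-1.24, 4.39], [0.2, 2.65], [-2.68, 2.68]. Speed limits (rad/s): [2.57, 2.57, 3.01, 3.14, 3.14, 3.14].

## Interface

Orientations are given as a rotation vector (axis times angle).
In Python, from rig import manip gives the robot as it stands. The module is installed in compiled form; this text tells all that it offers.
- The arm moves only by the tool apply_moves, never from a script. Its argument "deltas" is a list of rows, each an object with "rotation": the turn, a rotation vector about the world's x, y, z in units of 8 degrees (1.0 is 8 degrees), a list of three; "xyz": the shift along the world's x, y, z in units of 50 mm (1.0 is 50 mm), a list of three; "gripper": the closure, from 0 (fully open) to 1 (shut). In form: [{"rotation": [ax, ay, az], "xyz": [dx, dy, dz], "gripper": gripper}, ...]. A call has 1 to 8 rows; each row shifts and turns the commanded pose from where the row before left it; what a row does not reach is not made up. A row lasts 1/10 s, in which the tool goes at most 50 mm and 8.59 degrees, less where a joint would pass 70% of its speed; a pose out of reach is approached as far as the arm can. A call is refused whole if a number of a shift passes 1 or a number of a turn 1, either way. A call with a gripper value outside its range is refused whole. The fingers move at their own pace and stop on an object; "force" is the grip in N (left out, the last holds). Time passes only in rows, so rows that do not move let the fingers close. It gives the time, the measured TCP pose, the force and the opening at its end, in the units of the state.
- manip.sense(): the state, without advancing time (a new reading comes with each control period).
- manip.snapshot(name): name is "scene" or "side" or "wrist"; returns the picture (420x560x3 uint8, red, green, blue); there is no depth.
- manip.camera_model(name): a dict with "intrinsics" (3x3 intrinsics, pixels), "origin" and "attitude" of the camera in the world. Camera axes: x right, y down, z forward; pixel columns grow to the right and rows downward; lengths in mm; the calibration is good to about 2 mm. A picture is of the moment at which its call begins: read the wrist's pose just before it. camera_model takes no time and is no camera call; for the wrist camera it gives the pose at the moment of the call.
- manip.job_done(): hands the job in, once; it reports no verdict.
The state is a dict: "time": time; "joint_pos": joint angles; "joint_velocities": joint speeds; "tau": joint torques, N m; "tcp_pos": TCP position; "tool_rot": TCP orientation; "force": force on the tool from outside, world axes, zero at the start; "moment": the same for the moment, N m; "grip_width": finger opening in mm.
Only numpy, scipy, OpenCV 4.12 (cv2) and the standard library are available. Lean on these libraries where they do the work, as an engineer would, in place of code of your own. Each camera call takes 0.05 s, during which the arm holds its last target.

## Task

Clamp the tamping stand on the slotted bar rail so that it cannot shift under the tamper. Take the spring clamp stop out of the wooden block, drop its T-head into the rail's slot on the open side of the stand, and slide it along to push the stand home against the fence until it sits there firmly, with no play. Still holding it hard up against the stand, press it down, give it a quarter turn so that it locks under the slot's lips and let go; push steadily, ram and force nothing, and leave the tamper, the shot glass and the small milk jug where they stand.

Things in the scene. Friction and masses are not known exactly. Their poses are not given: they have to be found in the camera images.
- rail: Fixed aluminium T-slot rail on the table, 90 wide (its x), 400 long (its y), 26 high; origin under its centre, z up. The slot runs along y at x = 0 over the full length: mouth 11 wide between two lips 6 thick (20 to 26 above the table), below them a channel 33 wide with its floor 5 above the table. The +y end is free: there the clamp stop goes in.
- slot (a point): Middle of the slot's mouth on the rail's top face (rail x = 0, y = 0, 26 above the table); axes as the rail's.
- fence_end (a point): Point on the rail's top (rail y = -118) near which a steel fence bracket, held by a knob of its own, carries two rubber bumpers facing rail +y. Where the fence is set is not measured: the bumper faces lie within 25 of this point along y, either way. The fence stays put; the two bumpers together yield 10 N per mm, at most 4 mm.
- tamp_stand: Steel tamping stand, loose on the rail: foot plate 84 x 120 x 14 (x, y, z), origin at the middle of the plate's underside, axes as the rail's. A key under the plate, 9 wide, keeps it to the slot, so it slides only along the rail. A ring with a filter basket stands on it, 48 high in all, from y = -58 to y = +18. Weighs 0.5 kg, slides at 2 to 5 N. Starts 10 to 85 short of the bumpers.
- stand_edge (a point): Middle of the stand's free end face (stand y = +60, 7 above the rail's top); the clamp stop's round collar bears on this face, 22 from the stop's axis. Firm here is a push of about 10 N, well above what slides the stand; over 20 N is ramming. Once locked, the stop holds against some 15 N and keeps pressing as hard as it did when it was let go.
- stop: Spring clamp stop, the loose one, upright in the wooden block's well. Origin at the middle of the T-head's underside, z up. T-head 9 (x) x 29 (y) x 7 high, shank diameter 9, dark hub diameter 34 from 29 to 42 above the origin, black bar grip 46 (x) x 14 (y) from 42 to 72. Pinch the bar across its 14. Weighs 0.2 kg.
- stop_grip (a point): Middle of the clamp stop's bar grip, 58 above its origin; axes as the stop's. The bar stands crosswise to the T-head, so it lies across the slot on going in and along the slot when locked.
- collar (a point): Middle of the underside of the clamp stop's collar, diameter 44, 9 thick, rubber soled; 10 above the stop's origin when free. It is sprung: pushing the stop down on it takes 10 N to start, 1.5 N more per mm, 7 mm at most.
- head_top (a point): Middle of the T-head's top face, 7 above the stop's origin, 3 below the free collar. With the collar just resting on the rail the head is still between the lips and cannot turn; pushed 3 mm down (4 to 6 is good, 16 to 19 N) it is below them and turns freely either way. Crosswise and let go, it is drawn up under the lips and clamped by the spring.
- block: Fixed wooden block 70 x 160 x 30 (x, y, z), origin under its centre. Its well, 34 (x) x 13 (y), lies at y = -40 and takes the T-head; the collar rests on the block's top. The tamper stands at y = +40.
- tamper: Coffee tamper with a wooden handle, diameter 58, 95 high, on the wooden block; origin under its centre. Leave alone.
- shot_glass: Shot glass, diameter 50, 64 high, on the table behind the rail; origin under its centre. Leave alone.
- milk_jug: Small steel milk jug, 102 x 68 x 88, on the table behind the rail; origin under its centre. Leave alone.

How it is judged (in metres and radians):
On the way, in this order (a step that is already met when the one before it is completed fails the run):
1. the clamp stop's head is in the slot, lengthwise, its collar down on the rail's top or within 3 mm of it (z of stop in the frame of rail below 0.019 m and angle between the y axis of stop and the y axis of rail, either way round below 0.25 rad and horizontal distance between stop and slot below 0.2 m), for 0.1 s.
2. the clamp stop presses the stand against the fence with more than 5 N (contact force between stop and tamp_stand above 5 N), for 0.15 s.
At the end, for the whole second after the job is handed in: Clamp stop upright (within 0.08 rad), head under the lips and within 0.2 rad of square across the slot, its origin less than 14.5 mm above the table, still pressing on the upright stand with more than 4 N; both at rest (z of stop in the frame of rail below 0.0145 m and angle between the y axis of stop and the x axis of rail, either way round below 0.2 rad and angle between stop's own z axis and vertical below 0.08 rad and contact force between stop and tamp_stand above 4 N and angle between tamp_stand's own z axis and vertical below 0.04 rad and linear speed of each of stop, tamp_stand below 0.01 m/s); the robot touches nothing.
It fails at once if the clamp stop is rammed against the stand: more than 20 N (contact force between stop and tamp_stand above 20 N).
It fails at once if the clamp stop is forced against the rail with more than 60 N (contact force between stop and rail above 60 N).
It fails at once if the tamper, the shot glass or the milk jug is moved by more than 2 cm (distance of any of tamper, shot_glass, milk_jug from where it was at the start of the episode above 0.02 m).
It also fails if it takes over 51 s, if anything falls off the work surface, if the arm or the gripper's body presses on something with over 40 N, if the wrist force passes 120 N, or if a joint passes its speed limit or range.

## Working session

There is one attempt and no reset: what is moved stays moved. The work goes in short steps, Python scripts to look and compute and a tool call to move; the robot and the scene stay as the last step left them, time stands still between calls to the robot, and variables do not carry over. Pictures are saved under pics/ and viewed, and the job is handed in when it is done.

Besides the shell and the picture viewer there is one more tool, called after "Emit:" as name([rows], argument=value, ...), one row to a line, values as JSON. apply_moves: Moves the arm, as the interface text tells. Its arguments: {"type":"object","properties":{"deltas":{"type":"array","items":{"type":"object","properties":{"rotation":{"type":"array","items":{"type":"number"}},"xyz":{"type":"array","items":{"type":"number"}},"gripper":{"type":"number"}}}},"force":{"type":"number"}},"required":["deltas"]}

```bash
mkdir -p pics; ls; python3 - <<'E'
from rig import manip
import cv2, numpy as np
np.set_printoptions(precision=4,suppress=True)
print(manip.sense())
for n in ["scene","side","wrist"]:
    c=manip.camera_model(n); print(n,c)
    im=manip.snapshot(n); cv2.imwrite(f"pics/a_{n}.png",im[:,:,::-1])
print(manip.sense()["time"])
E
```

```text
pics
{'time': 0.0, 'joint_pos': array([ 1.1549,  0.2212,  1.5276,  0.    ,  1.3947, -0.1261]), 'joint_velocities': array([ 0.0004,  0.0001,  0.0007, -0.0002, -0.0019, -0.0007]), 'tau': array([  0.0008, -49.6894, -38.9396,  -0.0001,   0.0109,  -0.    ]), 'tcp_pos': array([178.3623, 598.421 , 252.2058]), 'tool_rot': array([-0.4535, -3.1082,  0.0029]), 'force': array([0.2763, 0.1393, 0.3527]), 'moment': array([ 0.0018,  0.0124, -0.0111]), 'grip_width': 85.66948757272276}
scene {'intrinsics': array([[439.3531,   0.    , 276.026 ],
       [  0.    , 439.3531, 205.5734],
       [  0.    ,   0.    ,   1.    ]]), 'origin': array([ -98.3983, -337.2361,  489.7778]), 'attitude': array([-1.8253,  1.0002, -0.6149])}
side {'intrinsics': array([[414.8862,   0.    , 285.5846],
       [  0.    , 414.8862, 206.6894],
       [  0.    ,   0.    ,   1.    ]]), 'origin': array([308.2335, 934.4863, 625.4814]), 'attitude': array([-0.3888,  2.5866, -1.4536])}
wrist {'intrinsics': array([[320.073 ,   0.    , 277.1322],
       [  0.    , 320.073 , 207.8864],
       [  0.    ,   0.    ,   1.    ]]), 'origin': array([107.9885, 618.8108, 372.4158]), 'attitude': array([2.3237, 1.7328, 0.2498])}
0.15
```

View pics/a_scene.png

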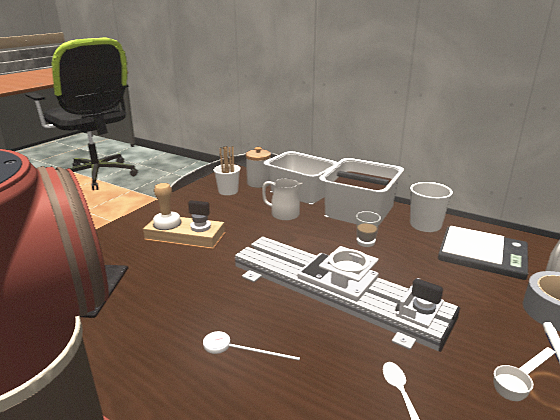

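View pics/a_side.png

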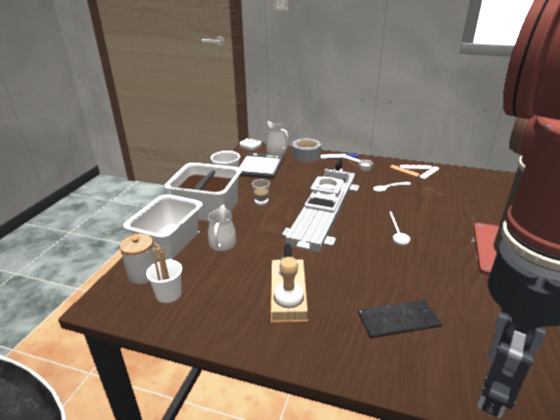

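View pics/a_wrist.png

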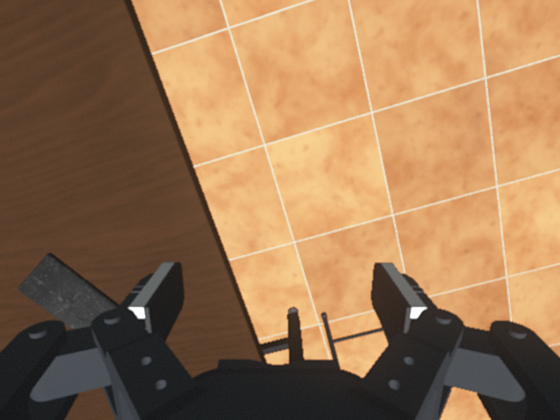

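The scene picture shows the block near (185,232) with the tamper at (165,205) and the stop at (200,215). The rail runs from (250,250) to (450,325), with the stand at about (345,270) and the fence at about (425,300). I'll zoom in for corner pixels.

```bash
cat > h.py <<'E'
import numpy as np, cv2
from scipy.spatial.transform import Rotation as R
from rig import manip
np.set_printoptions(precision=3,suppress=True)
def cam(n): 
    c=manip.camera_model(n); return np.array(c["intrinsics"]),np.array(c["origin"]),R.from_rotvec(c["attitude"]).as_matrix()
def ray(n,uv,z,c=None):
    K,o,A=c or cam(n); d=A@np.linalg.inv(K)@np.array([uv[0],uv[1],1.]); return o+d*(z-o[2])/d[2]
def proj(n,P,c=None):
    K,o,A=c or cam(n); p=(np.atleast_2d(P)-o)@A; p=p@K.T; return p[:,:2]/p[:,2:]
E
python3 - <<'E'
import cv2
a=cv2.imread("pics/a_scene.png"); b=cv2.imread("pics/a_side.png")
cv2.imwrite("pics/a_scene_rail.png",cv2.resize(a[225:350,225:470],None,fx=3.2,fy=3.2,interpolation=cv2.INTER_CUBIC))
cv2.imwrite("pics/a_scene_blk.png",cv2.resize(a[170:255,135:240],None,fx=6,fy=6,interpolation=cv2.INTER_CUBIC))
cv2.imwrite("pics/a_side_blk.png",cv2.resize(b[150:330,240:370],None,fx=3.3,fy=3.3,interpolation=cv2.INTER_CUBIC))
E
```

```text
(no output)
```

View pics/a_scene_rail.png

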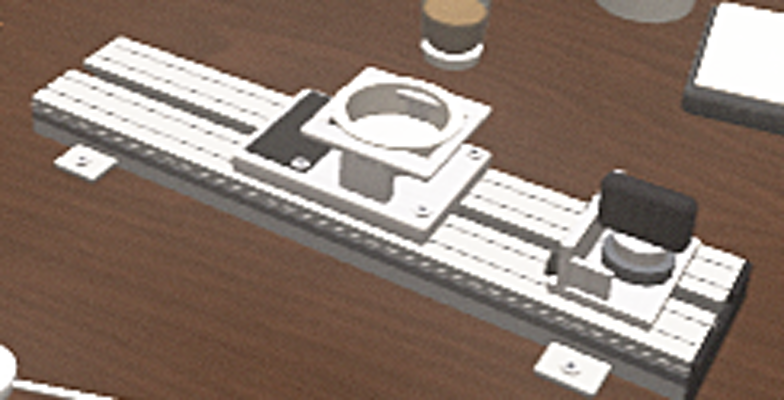

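View pics/a_scene_blk.png

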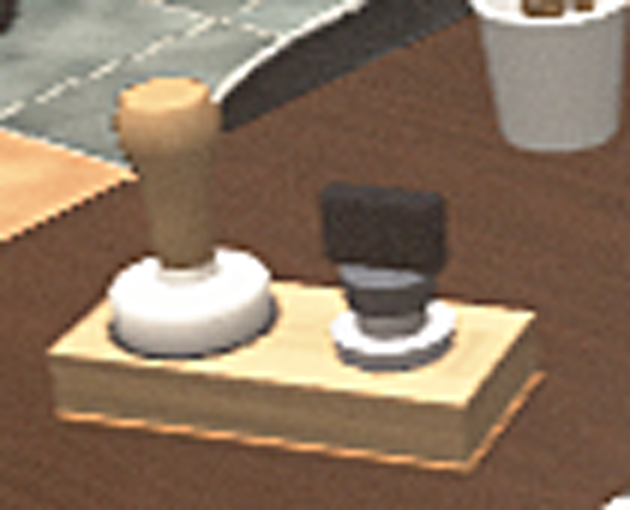

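View pics/a_side_blk.png

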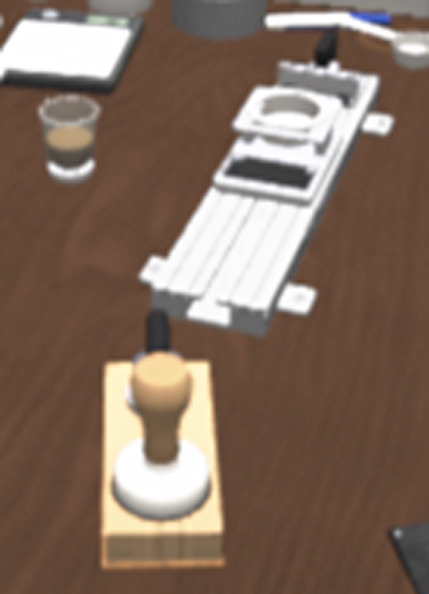

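```bash
python3 - <<'E'
from h import *
def s(n,pts,off,sc,z):
    c=cam(n)
    out=[]
    for p in pts:
        uv=[(p[0]+.5)/sc-.5+off[0],(p[1]+.5)/sc-.5+off[1]]
        out.append(ray(n,uv,z,c)); print(n,p,np.round(uv,1),out[-1])
    return out
print("rail top 26: nearleft, farleft, farright, nearright")
s("scene",[(33,97),(120,38),(747,260),(690,362)],(225,225),3.2,26)
print("stand z=40: left near corner, left far corner")
s("scene",[(233,157),(307,92),(425,232),(491,155)],(225,225),3.2,40)
print("block top 30")
s("scene",[(50,352),(465,405),(537,315)],(135,170),6,30)
print("block bottom"); s("scene",[(58,415),(470,468)],(135,170),6,0)
print("side block top 30")
s("side",[(104,535),(223,535),(208,363),(106,363)],(240,150),3.3,30)
print("side rail top")
s("side",[(155,293),(268,305),(378,78)],(240,150),3.3,26)
print("bar top z=30-10+72=92 scene: left, right"); s("scene",[(326,187),(440,195)],(135,170),6,92)
print("collar top"); s("scene",[(393,328)],(135,170),6,39)
E
```

```text
rail top 26: nearleft, farleft, farright, nearright
scene (33, 97) [235. 255.] [470.084 129.639  26.   ]
scene (120, 38) [262.2 236.5] [557.722 125.222  26.   ]
scene (747, 260) [458.1 305.9] [ 541.496 -273.458   26.   ]
scene (690, 362) [440.3 337.8] [ 451.27  -268.045   26.   ]
stand z=40: left near corner, left far corner
scene (233, 157) [297.5 273.7] [462.936 -15.976  40.   ]
scene (307, 92) [320.6 253.4] [544.214 -19.421  40.   ]
scene (425, 232) [357.5 297.2] [ 457.939 -132.188   40.   ]
scene (491, 155) [378.1 273.1] [ 540.552 -135.66    40.   ]
block top 30
scene (50, 352) [142.9 228.2] [444.251 360.692  30.   ]
scene (465, 405) [212.1 237.1] [494.721 208.449  30.   ]
scene (537, 315) [224.1 222.1] [559.883 229.055  30.   ]
block bottom
scene (58, 415) [144.2 238.8] [447.963 366.666   0.   ]
scene (470, 468) [212.9 247.6] [500.119 213.513   0.   ]
side block top 30
side (104, 535) [271.2 311.8] [509.657 384.554  30.   ]
side (223, 535) [307.2 311.8] [442.42  363.964  30.   ]
side (208, 363) [302.7 259.7] [493.232 210.464  30.   ]
side (106, 363) [271.8 259.7] [560.722 231.073  30.   ]
side rail top
side (155, 293) [286.6 238.4] [554.237 136.707  26.   ]
side (268, 305) [320.9 242.1] [469.941 126.847  26.   ]
side (378, 78) [354.2 173.3] [ 451.955 -267.283   26.   ]
bar top z=30-10+72=92 scene: left, right
scene (326, 187) [188.9 200.8] [506.534 276.534  92.   ]
scene (440, 195) [207.9 202.1] [522.857 237.928  92.   ]
collar top
scene (393, 328) [200.1 224.2] [511.741 255.715  39.   ]
```

```bash
python3 - <<'E'
from h import *
s=manip.sense()
T=R.from_rotvec(s["tool_rot"]).as_matrix(); print(T)
print("jaw ang",np.arctan2(T[1,1],T[0,1]), s["joint_pos"])
K,o,A=cam("wrist"); print("cam in tool",T.T@(o-s["tcp_pos"])); print(T.T@A)
for n,uv in [("canister",(258,186)),("cup",(229,193)),("jug",(287,217)),("glass",(366,242)),("tray",(300,195)),("tray2",(360,215))]:
    print(n,ray("scene",uv,0))
E
```

```text
[[-0.958  0.286 -0.001]
 [ 0.286  0.958 -0.001]
 [ 0.    -0.002 -1.   ]]
jaw ang 1.2810982325167797 [ 1.155  0.221  1.527  0.     1.395 -0.126]
cam in tool [  73.277   -0.82  -120.12 ]
[[ 0.    -0.959 -0.285]
 [ 1.     0.     0.   ]
 [-0.    -0.285  0.959]]
canister [820.773 320.538   0.   ]
cup [740.404 360.022   0.   ]
jug [703.753 153.477   0.   ]
glass [694.496 -52.899   0.   ]
tray [830.467 190.558   0.   ]
tray2 [806.483   8.773   0.   ]
```

Emit:
apply_moves([
  {"rotation": [0, 0, -0.57], "xyz": [0.56, -0.57, -0.05], "gripper": 0},
  {"rotation": [0, 0, -0.57], "xyz": [0.56, -0.57, -0.05], "gripper": 0},
  {"rotation": [0, 0, -0.57], "xyz": [0.56, -0.57, -0.05], "gripper": 0},
  {"rotation": [0, 0, -0.57], "xyz": [0.56, -0.57, -0.05], "gripper": 0},
  {"rotation": [0, 0, -0.57], "xyz": [0.56, -0.57, -0.05], "gripper": 0},
  {"rotation": [0, 0, -0.57], "xyz": [0.56, -0.57, -0.05], "gripper": 0},
  {"rotation": [0, 0, -0.57], "xyz": [0.56, -0.57, -0.05], "gripper": 0},
  {"rotation": [0, 0, -0.57], "xyz": [0.56, -0.57, -0.05], "gripper": 0},
], force=60)

```text
time: 0.95
tcp_pos: [403.4, 369.5, 233.0]
tool_rot: [-1.408, -2.808, 0.0]
force: [0.5, 0.1, 0.3]
grip_width: 85.4
```

Emit:
apply_moves([
  {"rotation": [0, 0, -0.57], "xyz": [0.56, -0.57, -0.15], "gripper": 0},
  {"rotation": [0, 0, -0.57], "xyz": [0.56, -0.57, -0.15], "gripper": 0},
  {"rotation": [0, 0, -0.57], "xyz": [0.56, -0.57, -0.15], "gripper": 0},
  {"rotation": [0, 0, -0.57], "xyz": [0.56, -0.57, -0.15], "gripper": 0},
  {"rotation": [0, 0, 0], "xyz": [0, 0, 0], "gripper": 0},
  {"rotation": [0, 0, 0], "xyz": [0, 0, 0], "gripper": 0},
])

```text
time: 1.55
tcp_pos: [514.7, 256.1, 202.6]
tool_rot: [-1.833, -2.55, 0.002]
force: [-0.8, 0.1, -0.6]
grip_width: 85.5
```

```bash
python3 - <<'E'
from h import *
s=manip.sense(); print(s); c=cam("wrist"); np.savez("b_wrist.npz",K=c[0],o=c[1],A=c[2])
im=manip.snapshot("wrist"); cv2.imwrite("pics/b_wrist.png",im[:,:,::-1])
T=R.from_rotvec(s["tool_rot"]).as_matrix(); print("jaw",np.arctan2(T[1,1],T[0,1]))
E
```

```text
{'time': 1.55, 'joint_pos': array([ 0.324,  0.144,  1.712,  0.   ,  1.288, -0.   ]), 'joint_velocities': array([ 0.037, -0.018,  0.005,  0.004,  0.003,  0.   ]), 'tau': array([ -1.349, -44.052, -37.69 ,  -0.164,  -0.075,   0.016]), 'tcp_pos': array([514.651, 256.102, 202.604]), 'tool_rot': array([-1.833, -2.55 ,  0.002]), 'force': array([-0.824,  0.149, -0.636]), 'moment': array([0.018, 0.042, 0.024]), 'grip_width': 85.54425486166296}
jaw 0.3243490149286637
```

View pics/b_wrist.png

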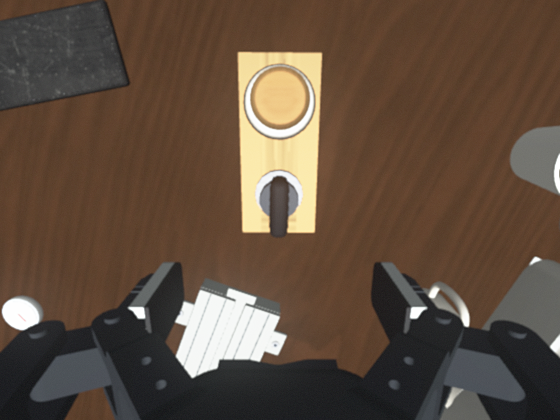

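The wrist picture shows the block from (238,52) to (316,234), the tamper at (280,98), and the stop's bar from about (279,176) to (279,237). I'll refine that.

```bash
python3 - <<'E'
from h import *
a=cv2.imread("pics/b_wrist.png")
cv2.imwrite("pics/b_wrist_z.png",cv2.resize(a[155:245,225:330],None,fx=6,fy=6,interpolation=cv2.INTER_CUBIC))
z=np.load("b_wrist.npz"); c=(z["K"],z["o"],z["A"])
# predicted outline of bar top using current estimate
for nm,uv,zz in [("blk corner",(238,52),30),("blk corner",(322,52),30),("blk corner",(316,234),30),("blk corner",(242.5,233),30)]:
    print(nm,ray("wrist",uv,zz,c))
E
```

```text
blk corner [443.855 359.845  30.   ]
blk corner [510.218 382.157  30.   ]
blk corner [562.498 228.68   30.   ]
blk corner [494.103 206.724  30.   ]
```

View pics/b_wrist_z.png

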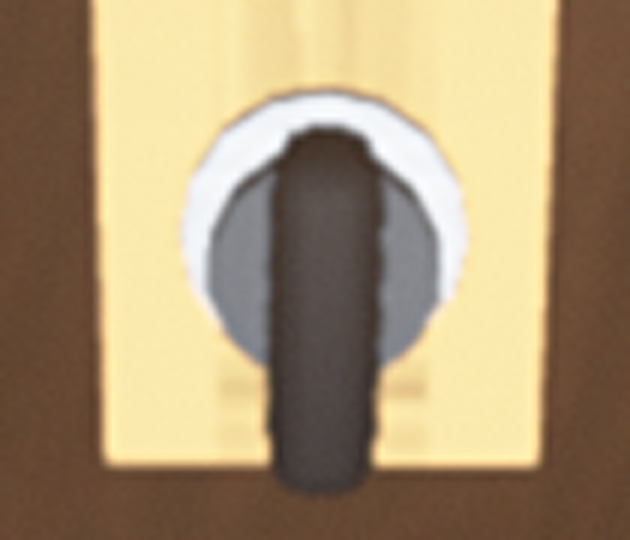

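```bash
python3 - <<'E'
from h import *
from scipy.optimize import least_squares
z=np.load("b_wrist.npz"); c=(z["K"],z["o"],z["A"])
t=np.linspace(0,2*np.pi,181)
def P(x,y,r,zz): return proj("",np.c_[x+r*np.cos(t),y+r*np.sin(t),0*t+zz],c)
px=lambda u,o:(u+.5)/6-.5+o
obs=dict(cl=px(182,225),cr=px(468,225),ct=px(88,155),hl=px(207,225),hr=px(440,225))
def f(p):
    C=P(p[0],p[1],22,39);C2=P(p[0],p[1],22,34); H=P(p[0],p[1],17,62)
    return [C[:,0].min()-obs["cl"],C[:,0].max()-obs["cr"],C[:,1].min()-obs["ct"],H[:,0].min()-obs["hl"],H[:,0].max()-obs["hr"]]
r=least_squares(f,[514,258]); print(r.x,r.fun)
# bar: project the box with yaw
def bar(x,y,a):
    u=np.array([np.cos(a),np.sin(a)]);v=np.array([-u[1],u[0]])
    pts=[]
    for sx in(-23,23):
        for sy in (-7,7):
            for zz in(62,92): pts.append([x+sx*u[0]+sy*v[0],y+sx*u[1]+sy*v[1],zz])
    return proj("",pts,c)
for a in (np.arctan2(-0.949,0.314),):
    b=bar(r.x[0],r.x[1],a); print(np.round((b-[225,155]+.5)*6-.5,0))
E
```

```text
[513.966 257.953] [-0.457  0.118  0.041 -0.587  0.9  ]
[[274. 109.]
 [269. 153.]
 [377. 110.]
 [384. 154.]
 [275. 425.]
 [270. 504.]
 [372. 426.]
 [378. 504.]]
```

Emit:
apply_moves([
  {"rotation": [0, 0, 0], "xyz": [-0.013, 0.038, -0.45], "gripper": 0.3},
  {"rotation": [0, 0, 0], "xyz": [0, 0, -0.5], "gripper": 0.5},
  {"rotation": [0, 0, 0], "xyz": [0, 0, -0.5], "gripper": 0.6},
  {"rotation": [0, 0, 0], "xyz": [0, 0, -0.4], "gripper": 0.65},
  {"rotation": [0, 0, 0], "xyz": [0, 0, 0], "gripper": 0.65},
  {"rotation": [0, 0, 0], "xyz": [0, 0, 0], "gripper": 0.65},
  {"rotation": [0, 0, 0], "xyz": [0, 0, 0], "gripper": 0.65},
])

```text
time: 2.3
tcp_pos: [514.6, 259.8, 112.6]
tool_rot: [1.829, 2.552, 0.003]
force: [-0.3, 0.1, -0.4]
grip_width: 29.9
```

```bash
python3 - <<'E'
from h import *
s=manip.sense(); print(s["tcp_pos"],s["force"],s["grip_width"],s["time"]); c=cam("wrist"); np.savez("c_wrist.npz",K=c[0],o=c[1],A=c[2])
im=manip.snapshot("wrist"); cv2.imwrite("pics/c_wrist.png",im[:,:,::-1])
im=manip.snapshot("scene"); cv2.imwrite("pics/c_scene.png",cv2.resize(im[120:270,120:300,::-1],None,fx=4,fy=4,interpolation=cv2.INTER_CUBIC))
E
```

```text
[514.638 259.824 112.59 ] [-0.323  0.056 -0.361] 29.939089884128496 2.3
```

View pics/c_wrist.png

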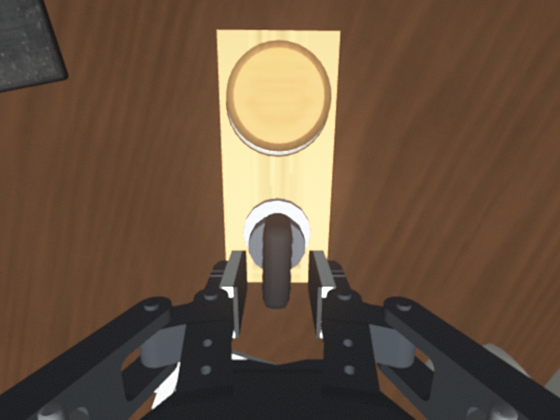

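View pics/c_scene.png

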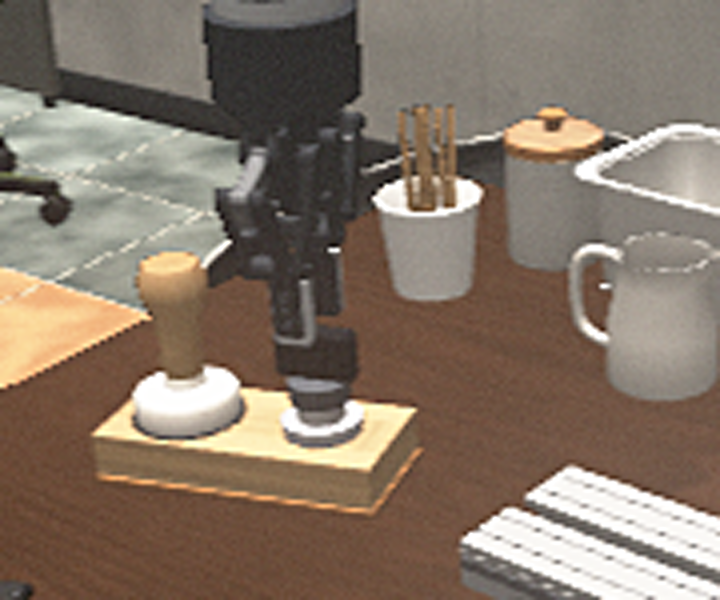

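The stop's bar sits between the pads in the wrist view, centred at about (277,262), with the fingertips at (235,255) and (318,255). Next I'll check that the pose reading has settled.

Emit:
apply_moves([
  {"rotation": [0, 0, 0], "xyz": [0, 0, 0], "gripper": 0.72},
  {"rotation": [0, 0, 0], "xyz": [0, 0, 0], "gripper": 0.72},
])

```text
time: 2.6
tcp_pos: [514.3, 258.9, 111.5]
tool_rot: [1.831, 2.552, 0.001]
force: [0.2, -0.0, -0.0]
grip_width: 23.8
```

```bash
python3 - <<'E'
from h import *
s=manip.sense(); print(s["tcp_pos"],s["force"],s["grip_width"],s["time"]); c=cam("wrist"); np.savez("d_wrist.npz",K=c[0],o=c[1],A=c[2])
im=manip.snapshot("wrist"); cv2.imwrite("pics/d_wrist.png",im[:,:,::-1]); s=manip.sense(); print(s["tcp_pos"],s["force"],s["grip_width"],s["time"])
cv2.imwrite("pics/d_wrist_z.png",cv2.resize(im[180:340,190:370,::-1],None,fx=4,fy=4,interpolation=cv2.INTER_CUBIC))
b=(c[0],c[1],c[2])
t=np.linspace(0,2*np.pi,181)
for r,z in((22,39),(17,62)):
    C=proj("",np.c_[514+r*np.cos(t),258+r*np.sin(t),0*t+z],b); print(r,((C.min(0)-[190,180]+.5)*4-.5),((C.max(0)-[190,180]+.5)*4-.5))
T=R.from_rotvec(s["tool_rot"]).as_matrix(); print("tilt",T[:,2],"jaw",np.arctan2(T[1,1],T[0,1]))
E
```

```text
[514.335 258.923 111.508] [ 0.158 -0.029 -0.005] 23.81776073778858 2.6
[514.228 258.872 111.318] [-0.716  0.253 -0.64 ] 24.017178816960527 2.65
22 [215.522  74.984] [489.807 332.265]
17 [234.475 151.922] [471.88  371.559]
tilt [ 0.001  0.    -1.   ] jaw 0.3258568312743679
```

View pics/d_wrist_z.png

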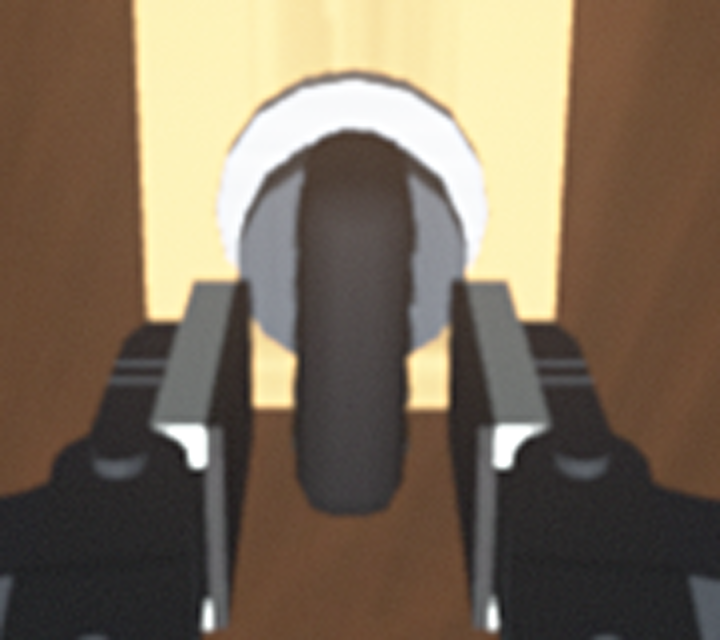

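```bash
python3 - <<'E'
from h import *
z=np.load("d_wrist.npz"); b=(z["K"],z["o"],z["A"])
tc=np.array([514.25,258.9,111.4]); a=0.3258; y=np.array([np.cos(a),np.sin(a),0]); x=np.array([-y[1],y[0],0])
for zt in (15,18,22,26,30):
    P=[tc+sx*x+sy*y-[0,0,zt] for sy in(-12,12) for sx in(11,-11)]
    print(zt,np.round((proj("",P,b)-[190,180]+.5)*4-.5,0).tolist())
E
```

```text
15 [[254.0, 289.0], [258.0, 458.0], [463.0, 289.0], [459.0, 458.0]]
18 [[256.0, 278.0], [260.0, 445.0], [461.0, 278.0], [457.0, 445.0]]
22 [[259.0, 265.0], [262.0, 428.0], [458.0, 265.0], [454.0, 428.0]]
26 [[261.0, 252.0], [264.0, 411.0], [456.0, 252.0], [452.0, 411.0]]
30 [[263.0, 240.0], [266.0, 396.0], [453.0, 240.0], [449.0, 396.0]]
```

Emit:
apply_moves([
  {"rotation": [0, 0, 0], "xyz": [0, 0, -0.2], "gripper": 0.72},
  {"rotation": [0, 0, 0], "xyz": [0, 0, -0.15], "gripper": 0.72},
  {"rotation": [0, 0, 0], "xyz": [0, 0, -0.1], "gripper": 0.72},
  {"rotation": [0, 0, 0], "xyz": [0, 0, 0], "gripper": 0.72},
  {"rotation": [0, 0, 0], "xyz": [0, 0, 0], "gripper": 0.72},
  {"rotation": [0, 0, 0], "xyz": [0, 0, 0], "gripper": 0.72},
])

```text
time: 3.25
tcp_pos: [514.2, 258.9, 88.5]
tool_rot: [1.832, 2.552, 0.0]
force: [0.3, 0.1, 0.5]
grip_width: 24.1
```

```bash
python3 - <<'E'
from h import *
s=manip.sense(); print(s["tcp_pos"],s["force"],s["moment"],s["grip_width"],s["time"]); c=cam("wrist"); np.savez("e_wrist.npz",K=c[0],o=c[1],A=c[2])
im=manip.snapshot("wrist"); cv2.imwrite("pics/e_wrist.png",im[:,:,::-1])
cv2.imwrite("pics/e_wrist_z.png",cv2.resize(im[180:340,190:370,::-1],None,fx=4,fy=4,interpolation=cv2.INTER_CUBIC))
im=manip.snapshot("side"); cv2.imwrite("pics/e_side.png",cv2.resize(im[150:330,220:400,::-1],None,fx=3.3,fy=3.3,interpolation=cv2.INTER_CUBIC))
E
```

```text
[514.167 258.9    88.509] [0.254 0.091 0.544] [-0.041 -0.039  0.017] 24.078834292559 3.25
```

View pics/e_wrist_z.png

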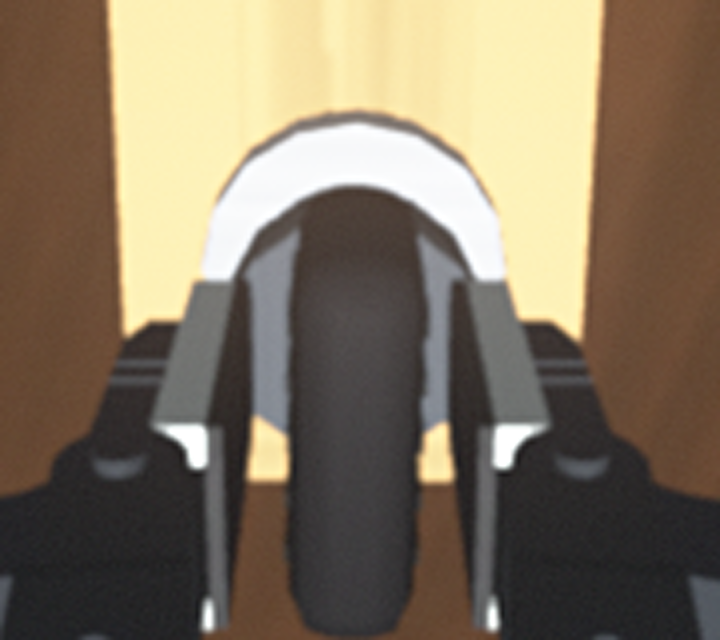

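View pics/e_side.png

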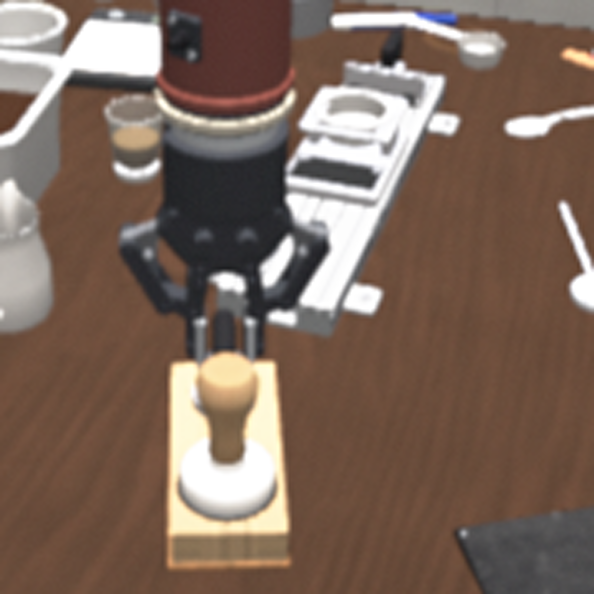

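```bash
python3 - <<'E'
from h import *
z=np.load("e_wrist.npz"); b=(z["K"],z["o"],z["A"])
t=np.linspace(0,2*np.pi,361)
for st in((514,258),(513.8,258.6)):
  for r,zz in((22,39),(22,30),(17,62),(17,49)):
    C=proj("",np.c_[st[0]+r*np.cos(t),st[1]+r*np.sin(t),0*t+zz],b); print(st,r,zz,((C.min(0)-[190,180]+.5)*4-.5),((C.max(0)-[190,180]+.5)*4-.5))
E
```

```text
(514, 258) 22 39 [200.951 117.773] [508.297 402.171]
(514, 258) 22 30 [207.63   99.883] [501.151 373.038]
(514, 258) 17 62 [220.377 211.201] [490.285 456.556]
(514, 258) 17 49 [229.639 175.902] [480.182 406.056]
(513.8, 258.6) 22 39 [200.824 113.392] [508.472 398.349]
(513.8, 258.6) 22 30 [207.515  95.688] [501.312 369.356]
(513.8, 258.6) 17 62 [220.254 206.349] [490.464 452.253]
(513.8, 258.6) 17 49 [229.534 171.371] [480.338 402.003]
```

Emit:
apply_moves([
  {"rotation": [0, 0, 0], "xyz": [0.004, -0.011, -0.026], "gripper": 0.72},
  {"rotation": [0, 0, 0], "xyz": [0, 0, 0], "gripper": 0.72},
  {"rotation": [0, 0, 0], "xyz": [0, 0, 0], "gripper": 0.8},
  {"rotation": [0, 0, 0], "xyz": [0, 0, 0], "gripper": 0.9},
  {"rotation": [0, 0, 0], "xyz": [0, 0, 0], "gripper": 1.0},
  {"rotation": [0, 0, 0], "xyz": [0, 0, 0], "gripper": 1.0},
  {"rotation": [0, 0, 0], "xyz": [0, 0, 0], "gripper": 1.0},
  {"rotation": [0, 0, 0], "xyz": [0, 0, 0], "gripper": 1.0},
], force=90)

```text
time: 4.15
tcp_pos: [514.3, 258.3, 87.2]
tool_rot: [1.831, 2.552, 0.0]
force: [-0.1, 0.0, 1.5]
grip_width: 12.4
```

```bash
python3 - <<'E'
from h import *
s=manip.sense(); print(s["tcp_pos"],s["force"],s["moment"],s["grip_width"],s["time"]); c=cam("wrist"); np.savez("f_wrist.npz",K=c[0],o=c[1],A=c[2])
im=manip.snapshot("wrist"); cv2.imwrite("pics/f_wrist.png",im[:,:,::-1])
cv2.imwrite("pics/f_wrist_z.png",cv2.resize(im[180:340,190:370,::-1],None,fx=4,fy=4,interpolation=cv2.INTER_CUBIC))
E
```

```text
[514.294 258.336  87.153] [-0.066  0.001  1.488] [ 0.008  0.002 -0.012] 12.434689755279377 4.15
```

View pics/f_wrist_z.png

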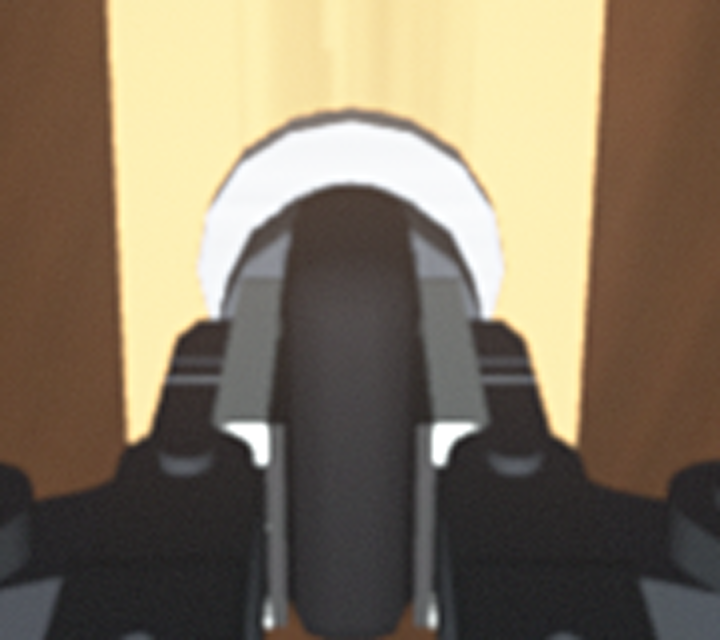

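The bar is gripped, with a pad on each side and the collar centred at about (352,265) in the crop. Next I'll lift.

Emit:
apply_moves([
  {"rotation": [0, 0, 0], "xyz": [0, 0, 0.1], "gripper": 1.0},
  {"rotation": [0, 0, 0], "xyz": [0, 0, 0.2], "gripper": 1.0},
  {"rotation": [0, 0, 0], "xyz": [0, 0, 0.3], "gripper": 1.0},
  {"rotation": [0, 0, 0], "xyz": [0, 0, 0.4], "gripper": 1.0},
  {"rotation": [0, 0, 0], "xyz": [0, 0, 0.26], "gripper": 1.0},
  {"rotation": [0, 0, 0], "xyz": [0, 0, 0], "gripper": 1.0},
  {"rotation": [0, 0, 0], "xyz": [0, 0, 0], "gripper": 1.0},
])

```text
time: 4.9
tcp_pos: [514.3, 258.3, 150.4]
tool_rot: [1.831, 2.552, 0.001]
force: [-0.1, 0.4, -2.0]
grip_width: 12.7
```

Emit:
apply_moves([
  {"rotation": [0, 0, 0.78], "xyz": [-0.006, -0.38, 0], "gripper": 1.0},
  {"rotation": [0, 0, 0.78], "xyz": [-0.006, -0.38, 0], "gripper": 1.0},
  {"rotation": [0, 0, 0.78], "xyz": [-0.006, -0.38, 0], "gripper": 1.0},
  {"rotation": [0, 0, 0.78], "xyz": [-0.006, -0.38, 0], "gripper": 1.0},
  {"rotation": [0, 0, 0.78], "xyz": [-0.006, -0.38, 0], "gripper": 1.0},
  {"rotation": [0, 0, 0.78], "xyz": [-0.006, -0.38, 0], "gripper": 1.0},
])

```text
time: 5.5
tcp_pos: [511.3, 143.4, 148.6]
tool_rot: [-0.908, -3.005, 0.002]
force: [-0.1, 0.2, -2.0]
grip_width: 12.5
```

Emit:
apply_moves([
  {"rotation": [0, 0, 0.78], "xyz": [-0.006, -0.4, 0], "gripper": 1.0},
  {"rotation": [0, 0, 0.78], "xyz": [-0.006, -0.4, 0], "gripper": 1.0},
  {"rotation": [0, 0, 0.78], "xyz": [-0.006, -0.4, 0], "gripper": 1.0},
  {"rotation": [0, 0, 0.78], "xyz": [-0.006, -0.4, 0], "gripper": 1.0},
  {"rotation": [0, 0, 0.8], "xyz": [-0.006, -0.4, 0], "gripper": 1.0},
  {"rotation": [0, 0, 0], "xyz": [0, 0, 0], "gripper": 1.0},
  {"rotation": [0, 0, 0], "xyz": [0, 0, 0], "gripper": 1.0},
  {"rotation": [0, 0, 0], "xyz": [0, 0, 0], "gripper": 1.0},
])

```text
time: 6.3
tcp_pos: [510.4, 44.9, 149.4]
tool_rot: [-0.071, -3.14, -0.001]
force: [-0.5, -0.3, -1.8]
grip_width: 12.5
```

```bash
python3 - <<'E'
from h import *
s=manip.sense(); print(s["tcp_pos"],s["force"],s["moment"],s["grip_width"],s["time"],s["joint_pos"]); c=cam("wrist"); np.savez("g_wrist.npz",K=c[0],o=c[1],A=c[2])
T=R.from_rotvec(s["tool_rot"]).as_matrix(); print("jaw",np.arctan2(T[1,1],T[0,1]),T[:,2])
im=manip.snapshot("wrist"); cv2.imwrite("pics/g_wrist.png",im[:,:,::-1])
im=manip.snapshot("scene"); cv2.imwrite("pics/g_scene0.png",im[:,:,::-1]); cv2.imwrite("pics/g_scene.png",cv2.resize(im[180:350,220:470,::-1],None,fx=3.2,fy=3.2,interpolation=cv2.INTER_CUBIC))
im=manip.snapshot("side"); cv2.imwrite("pics/g_side0.png",im[:,:,::-1]); cv2.imwrite("pics/g_side.png",cv2.resize(im[130:310,240:420,::-1],None,fx=3.3,fy=3.3,interpolation=cv2.INTER_CUBIC))
E
```

```text
[510.433  44.899 149.426] [-0.521 -0.274 -1.752] [0.009 0.038 0.024] 12.532668015983901 6.3 [-0.066  0.054  1.915  0.     1.173 -1.592]
jaw 1.5253913497957448 [-0.001  0.    -1.   ]
```

View pics/g_wrist.png

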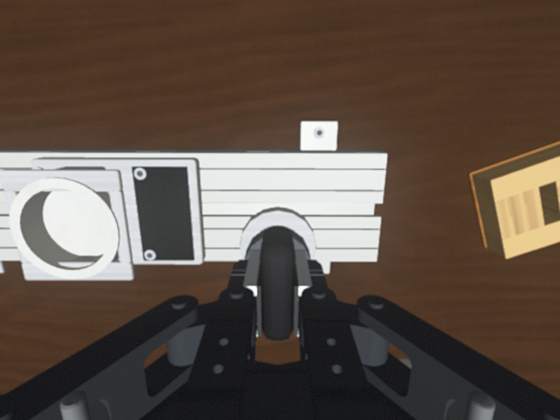

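View pics/g_scene.png

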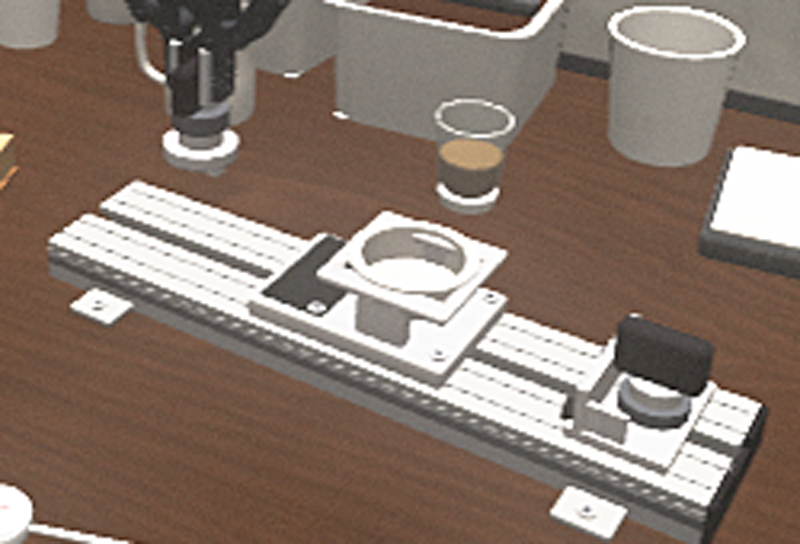

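View pics/g_side.png

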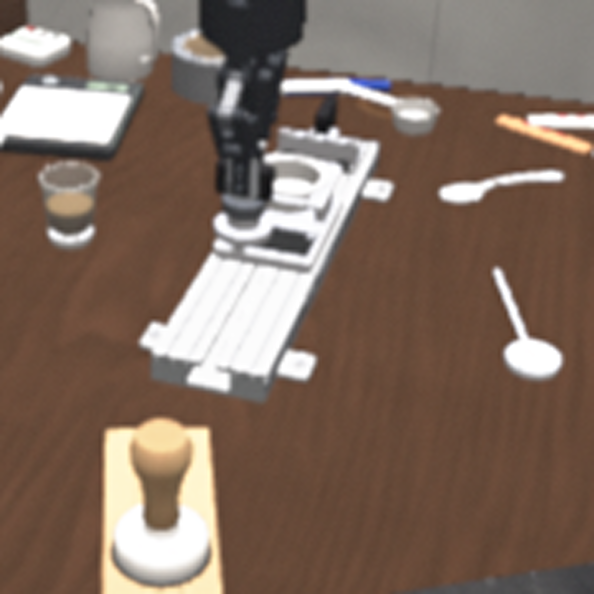

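The stop is held and hangs over the rail at about (278,238) in the wrist view. The rail edges there are at rows 152 and 262, and the slot notch is at the right end near (380,210). I'll zoom in to measure the slot line.

```bash
python3 - <<'E'
from h import *
a=cv2.imread("pics/g_wrist.png")
cv2.imwrite("pics/g_wz.png",cv2.resize(a[140:275,190:395],None,fx=3.9,fy=3.9,interpolation=cv2.INTER_CUBIC))
g=cv2.cvtColor(a,cv2.COLOR_BGR2GRAY)
for col in (210,225,335,350,365): print(col,g[145:272,col].tolist())
E
```

```text
210 [65, 67, 68, 67, 70, 77, 81, 115, 197, 235, 237, 235, 235, 235, 235, 234, 234, 236, 235, 235, 235, 235, 221, 174, 186, 228, 236, 236, 235, 236, 235, 235, 234, 235, 235, 235, 234, 233, 234, 234, 234, 235, 236, 233, 195, 161, 210, 234, 235, 233, 234, 233, 232, 233, 233, 233, 230, 224, 230, 237, 238, 238, 236, 237, 236, 237, 236, 238, 237, 187, 125, 169, 225, 233, 231, 231, 232, 231, 232, 232, 232, 232, 210, 165, 183, 226, 232, 232, 230, 231, 231, 230, 231, 230, 231, 230, 230, 230, 230, 230, 231, 229, 187, 158, 205, 229, 230, 228, 228, 228, 228, 229, 228, 230, 231, 202, 138, 81, 67, 69, 69, 68, 72, 68, 69, 68, 65]
225 [68, 68, 70, 70, 76, 79, 81, 114, 197, 235, 238, 236, 236, 235, 236, 235, 237, 236, 236, 236, 237, 237, 224, 176, 187, 227, 237, 236, 236, 235, 235, 236, 234, 236, 235, 235, 235, 235, 234, 234, 235, 235, 237, 234, 189, 146, 204, 235, 236, 234, 234, 234, 233, 233, 233, 234, 231, 226, 232, 239, 239, 239, 239, 239, 238, 238, 239, 240, 238, 192, 125, 168, 226, 234, 233, 232, 232, 231, 231, 232, 232, 232, 211, 163, 182, 225, 233, 232, 232, 232, 232, 231, 232, 231, 231, 231,
[... 1320 characters left out ...]
9, 230, 230, 230, 230, 232, 232, 176, 96, 67, 71, 71, 74, 73, 71, 70, 70, 72]
365 [75, 72, 74, 74, 77, 77, 87, 122, 188, 234, 240, 239, 239, 239, 239, 238, 238, 238, 238, 238, 240, 240, 236, 195, 174, 225, 239, 238, 238, 237, 238, 237, 237, 238, 237, 237, 236, 237, 237, 236, 237, 236, 238, 237, 204, 154, 186, 230, 237, 237, 236, 235, 235, 235, 235, 235, 234, 231, 233, 236, 237, 237, 236, 237, 237, 237, 236, 238, 237, 205, 135, 146, 216, 236, 235, 233, 233, 233, 234, 234, 234, 236, 232, 180, 152, 207, 233, 233, 233, 232, 231, 232, 232, 232, 231, 231, 231, 230, 231, 231, 233, 230, 194, 153, 199, 231, 232, 230, 230, 230, 229, 230, 229, 230, 233, 233, 176, 98, 64, 69, 72, 69, 73, 69, 70, 70, 70]
```

View pics/g_wz.png

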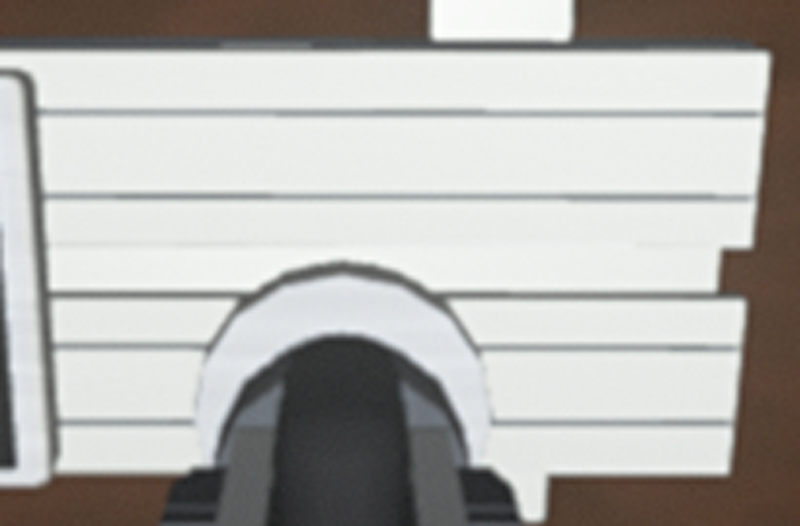

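```bash
python3 - <<'E'
from h import *
z=np.load("g_wrist.npz"); b=(z["K"],z["o"],z["A"])
for nm,x,pts in [("near edge",-45,[(210,152.43),(350,152.55)]),("near lip",-5.5,[(210,202),(365,202)]),("far lip",5.5,[(210,216.6),(350,216.7),(365,216.7)]),("far edge",45,[(210,260.9),(350,261.4),(365,261.4)])]:
    for p in pts:
        w=ray("",p,26,b); print(nm,p,w,"slot x there:",w[0]-x*0.9989, "at y",w[1])
# held stop position predicted vs image
t=np.linspace(0,2*np.pi,361)
tc=np.array([510.43,44.9,149.43]); 
for r,dz in((22,-67+19),(22,-67+10),(17,-67+42)):
    C=proj("",np.c_[tc[0]+r*np.cos(t),tc[1]+r*np.sin(t),0*t+tc[2]+dz],b); print(r,dz,((C.min(0)-[190,140]+.5)*3.9-.5),((C.max(0)-[190,140]+.5)*3.9-.5))
# stand edge
for p in [(199,160),(203,262)]:
    print("stand edge",ray("",p,40,b))
E
```

```text
near edge (210, 152.43) [463.279  -4.233  26.   ] slot x there: 508.2297582850649 at y -4.232867213987298
near edge (350, 152.55) [468.147 101.366  26.   ] slot x there: 513.0978963525107 at y 101.36582978210433
near lip (210, 202) [501.953  -8.294  26.   ] slot x there: 507.44700527602083 at y -8.29440762604645
near lip (365, 202) [507.493 113.951  26.   ] slot x there: 512.9867464346947 at y 113.95057268878497
far lip (210, 216.6) [514.025  -9.562  26.   ] slot x there: 508.53139777810856 at y -9.56224548212493
far lip (350, 216.7) [519.184 102.355  26.   ] slot x there: 513.6897564870321 at y 102.35511993144925
far lip (365, 216.7) [519.728 114.35   26.   ] slot x there: 514.2335758782697 at y 114.3498311171079
far edge (210, 260.9) [552.754 -13.63   26.   ] slot x there: 507.8036816608115 at y -13.629565894529968
far edge (350, 261.4) [558.514 103.117  26.   ] slot x there: 513.563234804197 at y 103.11749498335
far edge (365, 261.4) [559.082 115.634  26.   ] slot x there: 514.1315833370478 at y 115.63409643991707
22 -48 [194.206 276.742] [496.023 555.682]
22 -57 [200.841 258.958] [488.989 526.805]
17 -25 [213.056 369.22 ] [478.391 610.042]
stand edge [466.78   -9.689  40.   ]
stand edge [546.806 -15.718  40.   ]
```

Emit:
apply_moves([
  {"rotation": [0, 0, 0], "xyz": [0.004, 0, -0.2], "gripper": 1.0},
  {"rotation": [0, 0, 0], "xyz": [0, 0, -0.3], "gripper": 1.0},
  {"rotation": [0, 0, 0], "xyz": [0, 0, -0.3], "gripper": 1.0},
  {"rotation": [0, 0, 0], "xyz": [0, 0, -0.17], "gripper": 1.0},
  {"rotation": [0, 0, 0], "xyz": [0, 0, -0.08], "gripper": 1.0},
  {"rotation": [0, 0, 0], "xyz": [0, 0, 0], "gripper": 1.0},
  {"rotation": [0, 0, 0], "xyz": [0, 0, 0], "gripper": 1.0},
  {"rotation": [0, 0, 0], "xyz": [0, 0, 0], "gripper": 1.0},
])

```text
time: 7.25
tcp_pos: [511.7, 44.3, 98.3]
tool_rot: [0.069, 3.139, -0.0]
force: [-0.7, -0.4, -3.0]
grip_width: 12.6
```

```bash
python3 - <<'E'
from h import *
s=manip.sense(); print(s["tcp_pos"],s["force"],s["moment"],s["grip_width"],s["time"]); c=cam("wrist"); np.savez("h_wrist.npz",K=c[0],o=c[1],A=c[2])
im=manip.snapshot("wrist"); cv2.imwrite("pics/h_wrist.png",im[:,:,::-1]); cv2.imwrite("pics/h_wz.png",cv2.resize(im[140:300,170:390,::-1],None,fx=3.5,fy=3.5,interpolation=cv2.INTER_CUBIC))
im=manip.snapshot("scene"); cv2.imwrite("pics/h_scene0.png",im[:,:,::-1]); cv2.imwrite("pics/h_scene.png",cv2.resize(im[200:300,230:390,::-1],None,fx=4.8,fy=4.8,interpolation=cv2.INTER_CUBIC))
E
```

```text
[511.683  44.266  98.262] [-0.695 -0.368 -3.003] [-0.031 -0.035 -0.042] 12.579317416514634 7.25
```

View pics/h_wz.png

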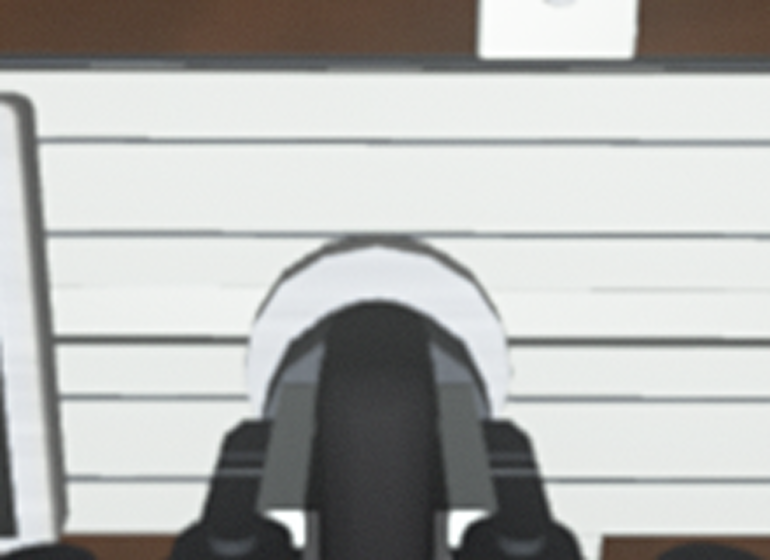

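View pics/h_scene.png

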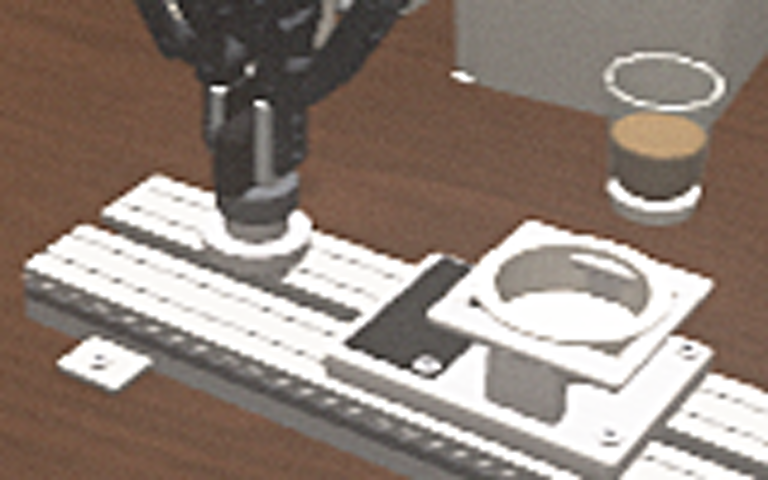

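Emit:
apply_moves([
  {"rotation": [0, 0, 0], "xyz": [0, 0, 0], "gripper": 1.0},
  {"rotation": [0, 0, 0], "xyz": [0, 0, 0], "gripper": 1.0},
  {"rotation": [0, 0, 0], "xyz": [0, 0, 0], "gripper": 1.0},
])

```text
time: 7.65
tcp_pos: [511.1, 44.3, 97.6]
tool_rot: [0.069, 3.141, -0.0]
force: [-0.1, 0.7, -2.3]
grip_width: 12.1
```

```bash
python3 - <<'E'
from h import *
s=manip.sense(); print(s["tcp_pos"],s["force"],s["moment"],s["joint_velocities"],s["time"]); c=cam("wrist"); np.savez("i_wrist.npz",K=c[0],o=c[1],A=c[2])
im=manip.snapshot("wrist"); cv2.imwrite("pics/i_wrist.png",im[:,:,::-1])
g=cv2.cvtColor(im,cv2.COLOR_RGB2GRAY).astype(int)
for col in (190,205,330,350): 
    print(col,"rows150-162",g[150:164,col].tolist(),"rows 215-245",g[215:245,col].tolist(), "285-300",g[285:300,col].tolist())
s=manip.sense(); print(s["tcp_pos"],s["force"])
E
```

```text
[511.078  44.251  97.591] [-0.113  0.721 -2.273] [-0.027  0.02  -0.063] [ 0.     0.001  0.002 -0.    -0.     0.   ] 7.65
190 rows150-162 [68, 72, 70, 71, 71, 73, 76, 75, 85, 90, 93, 139, 208, 235] rows 215-245 [235, 234, 235, 233, 233, 233, 234, 230, 219, 226, 236, 237, 237, 238, 237, 236, 237, 236, 236, 239, 238, 205, 134, 95, 138, 204, 232, 233, 233, 233] 285-300 [232, 231, 232, 231, 232, 232, 235, 236, 184, 101, 54, 46, 42, 42, 46]
205 rows150-162 [68, 71, 72, 72, 73, 75, 78, 76, 86, 98, 115, 146, 205, 235] rows 215-245 [235, 235, 234, 234, 234, 234, 233, 232, 230, 235, 238, 239, 239, 238, 238, 238, 238, 238, 238, 239, 239, 226, 160, 100, 128, 200, 234, 234, 234, 233] 285-300 [231, 231, 232, 230, 230, 231, 234, 234, 182, 102, 68, 71, 72, 70, 69]
330 rows150-162 [248, 248, 248, 248, 248, 250, 251, 211, 120, 100, 114, 127, 185, 235] rows 215-245 [236, 235, 235, 236, 235, 236, 235, 233, 227, 232, 239, 239, 239, 239, 239, 239, 239, 239, 240, 239, 241, 240, 190, 104, 105, 179, 230, 237, 235, 235] 285-300 [232, 233, 235, 221, 160, 87, 43, 40, 44, 44, 42, 44, 44, 44, 43]
350 rows150-162 [242, 242, 240, 233, 228, 226, 215, 163, 102, 99, 117, 125, 185, 235] rows 215-245 [236, 235, 235, 235, 235, 236, 236, 234, 226, 230, 238, 239, 239, 238, 238, 238, 238, 238, 239, 238, 240, 239, 197, 119, 108, 179, 230, 237, 235, 234] 285-300 [231, 230, 232, 232, 230, 232, 232, 232, 206, 138, 79, 63, 66, 69, 69]
[511.073  44.277  97.566] [ 0.726 -0.319 -1.334]
```

```bash
python3 - <<'E'
from h import *
z=np.load("i_wrist.npz"); b=(z["K"],z["o"],z["A"])
for nm,x,pts in [("near edge",-45,[(205,161.5),(350,161.9)]),("near lip",-5.5,[(190,223),(205,223),(330,223),(350,223.2)]),("far lip",5.5,[(190,239.2),(205,239.5),(330,239.8),(350,239.9)]),("far edge",45,[(190,293.4),(205,293.4),(350,293.8)])]:
    for p in pts:
        w=ray("",p,26,b); y=w[1]; sx=w[0]-x*0.9988; print(nm,p,np.round(w,1),"slot x@44.3:",round(sx-0.0487*(y+x*0.0487-44.3),2))
t=np.linspace(0,2*np.pi,361)
tc=np.array([511.08,44.27,97.58]); 
for r,dz in((22,-67+19),(22,-67+10),(17,-67+42)):
    C=proj("",np.c_[tc[0]+r*np.cos(t),tc[1]+r*np.sin(t),0*t+tc[2]+dz],b); print(r,dz,((C.min(0)-[170,140]+.5)*3.5-.5),((C.max(0)-[170,140]+.5)*3.5-.5))
E
```

```text
near edge (205, 161.5) [463.7   2.5  26. ] slot x@44.3: 510.83
near edge (350, 161.9) [467.8  89.3  26. ] slot x@44.3: 510.65
near lip (190, 223) [502.2 -11.2  26. ] slot x@44.3: 510.37
near lip (205, 223) [502.6  -1.7  26. ] slot x@44.3: 510.32
near lip (330, 223) [506.1  77.4  26. ] slot x@44.3: 509.94
near lip (350, 223.2) [506.7  90.1  26. ] slot x@44.3: 510.02
far lip (190, 239.2) [513.1 -12.5  26. ] slot x@44.3: 510.41
far lip (205, 239.5) [513.8  -2.9  26. ] slot x@44.3: 510.57
far lip (330, 239.8) [517.5  77.5  26. ] slot x@44.3: 510.39
far lip (350, 239.9) [518.1  90.3  26. ] slot x@44.3: 510.4
far edge (190, 293.4) [552.5 -17.3  26. ] slot x@44.3: 510.46
far edge (205, 293.4) [553.   -7.2  26. ] slot x@44.3: 510.41
far edge (350, 293.8) [557.6  91.2  26. ] slot x@44.3: 510.24
22 -48 [244.418 247.928] [515.26  498.131]
22 -57 [250.382 231.919] [508.963 472.184]
17 -25 [261.299 331.057] [499.387 547.028]
```

Emit:
apply_moves([
  {"rotation": [0, 0, 0], "xyz": [-0.01, 0, -0.03], "gripper": 1.0},
  {"rotation": [0, 0, 0], "xyz": [0, 0, -0.03], "gripper": 1.0},
  {"rotation": [0, 0, 0], "xyz": [0, 0, -0.03], "gripper": 1.0},
  {"rotation": [0, 0, 0], "xyz": [0, 0, -0.03], "gripper": 1.0},
  {"rotation": [0, 0, 0], "xyz": [0, 0, -0.01], "gripper": 1.0},
  {"rotation": [0, 0, 0], "xyz": [0, 0, 0], "gripper": 1.0},
])

```text
time: 8.3
tcp_pos: [510.4, 44.3, 90.8]
tool_rot: [-0.069, -3.141, -0.0]
force: [0.5, 0.2, -1.6]
grip_width: 12.9
```

Emit:
apply_moves([
  {"rotation": [0, 0, 0], "xyz": [0, 0, -0.02], "gripper": 1.0},
  {"rotation": [0, 0, 0], "xyz": [0, 0, -0.02], "gripper": 1.0},
  {"rotation": [0, 0, 0], "xyz": [0, 0, 0], "gripper": 1.0},
  {"rotation": [0, 0, 0], "xyz": [0, 0, 0], "gripper": 1.0},
])

```text
time: 8.7
tcp_pos: [510.5, 44.3, 89.0]
tool_rot: [-0.069, -3.141, -0.0]
force: [0.7, 0.7, -1.7]
grip_width: 12.7
```

Emit:
apply_moves([
  {"rotation": [0, 0, 0], "xyz": [0, 0, -0.03], "gripper": 1.0},
  {"rotation": [0, 0, 0], "xyz": [0, 0, -0.03], "gripper": 1.0},
  {"rotation": [0, 0, 0], "xyz": [0, 0, -0.03], "gripper": 1.0},
  {"rotation": [0, 0, 0], "xyz": [0, 0, 0], "gripper": 1.0},
  {"rotation": [0, 0, 0], "xyz": [0, 0, 0], "gripper": 1.0},
  {"rotation": [0, 0, 0], "xyz": [0, 0, 0], "gripper": 1.0},
  {"rotation": [0, 0, 0], "xyz": [0, 0, 0], "gripper": 1.0},
])

```text
time: 9.4
tcp_pos: [510.6, 44.2, 84.6]
tool_rot: [0.069, 3.141, -0.0]
force: [0.4, 0.3, -2.4]
grip_width: 12.5
```

```bash
python3 - <<'E'
from h import *
s=manip.sense(); print(s["tcp_pos"],s["force"],s["moment"],s["grip_width"],s["time"]); c=cam("wrist"); np.savez("j_wrist.npz",K=c[0],o=c[1],A=c[2])
im=manip.snapshot("wrist"); cv2.imwrite("pics/j_wz.png",cv2.resize(im[140:300,170:390,::-1],None,fx=3.5,fy=3.5,interpolation=cv2.INTER_CUBIC))
im=manip.snapshot("scene"); cv2.imwrite("pics/j_scene.png",cv2.resize(im[200:300,230:390,::-1],None,fx=4.8,fy=4.8,interpolation=cv2.INTER_CUBIC))
E
```

```text
[510.639  44.248  84.579] [ 0.419  0.316 -2.415] [0.007 0.037 0.008] 12.517457352213619 9.4
```

View pics/j_wz.png

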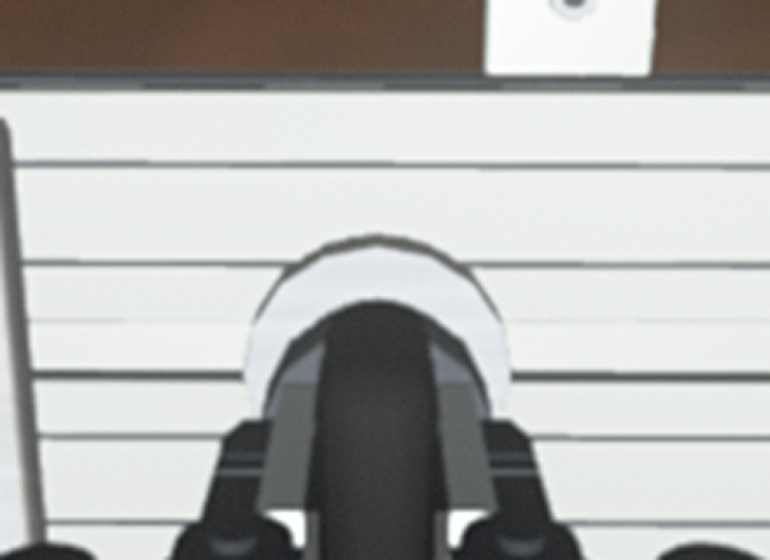

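View pics/j_scene.png

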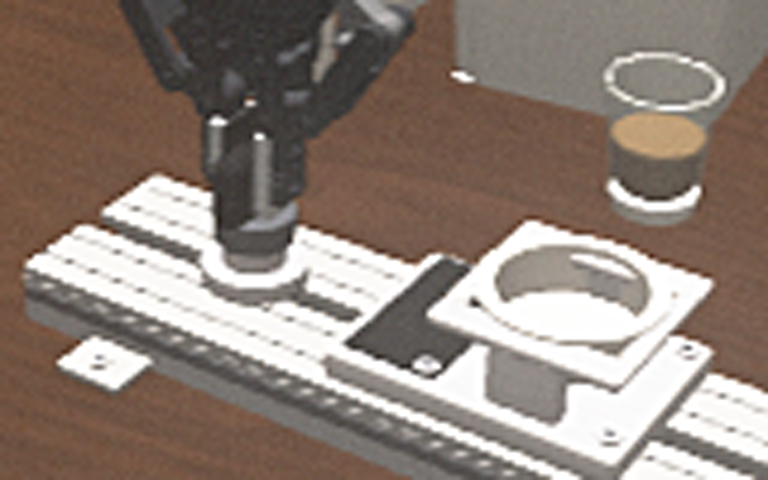

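The collar is just above the rail and the head is in the slot. I'll touch down gently to get a z reference.

Emit:
apply_moves([
  {"rotation": [0, 0, 0], "xyz": [0, 0, -0.016], "gripper": 1.0},
  {"rotation": [0, 0, 0], "xyz": [0, 0, 0], "gripper": 1.0},
  {"rotation": [0, 0, 0], "xyz": [0, 0, 0], "gripper": 1.0},
  {"rotation": [0, 0, 0], "xyz": [0, 0, 0], "gripper": 1.0},
])

```text
time: 9.9
tcp_pos: [510.6, 44.3, 83.7]
tool_rot: [0.069, 3.141, 0.0]
force: [-0.3, -0.0, -2.0]
grip_width: 12.8
```

Emit:
apply_moves([
  {"rotation": [0, 0, 0], "xyz": [0, 0, -0.008], "gripper": 1.0},
  {"rotation": [0, 0, 0], "xyz": [0, 0, 0], "gripper": 1.0},
  {"rotation": [0, 0, 0], "xyz": [0, 0, 0], "gripper": 1.0},
  {"rotation": [0, 0, 0], "xyz": [0, 0, 0], "gripper": 1.0},
])

```text
time: 10.3
tcp_pos: [510.6, 44.3, 83.3]
tool_rot: [-0.069, -3.141, 0.0]
force: [-0.2, 0.9, -2.0]
grip_width: 12.6
```

Emit:
apply_moves([
  {"rotation": [0, 0, 0], "xyz": [0, 0, -0.008], "gripper": 1.0},
  {"rotation": [0, 0, 0], "xyz": [0, 0, 0], "gripper": 1.0},
  {"rotation": [0, 0, 0], "xyz": [0, 0, 0], "gripper": 1.0},
  {"rotation": [0, 0, 0], "xyz": [0, 0, 0], "gripper": 1.0},
])

```text
time: 10.7
tcp_pos: [510.7, 44.3, 83.1]
tool_rot: [0.069, 3.141, -0.0]
force: [-1.6, 0.1, 2.8]
grip_width: 12.4
```

```bash
python3 - <<'E'
from h import *
a=cv2.imread("pics/a_scene.png"); cv2.imwrite("pics/a_fence.png",cv2.resize(a[265:345,370:465],None,fx=7,fy=7,interpolation=cv2.INTER_CUBIC))
E
```

```text
(no output)
```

View pics/a_fence.png

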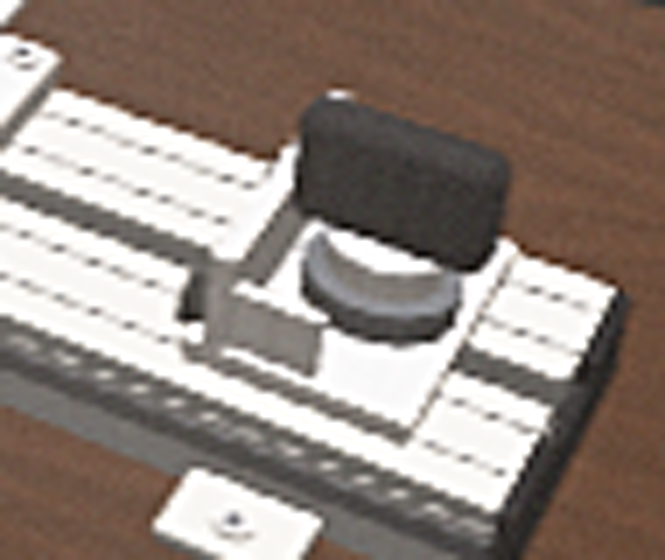

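Emit:
apply_moves([
  {"rotation": [0, 0, 0], "xyz": [0, 0, 0.016], "gripper": 1.0},
  {"rotation": [0, 0, 0], "xyz": [-0.005, -0.1, 0], "gripper": 1.0},
  {"rotation": [0, 0, 0], "xyz": [-0.007, -0.15, 0], "gripper": 1.0},
  {"rotation": [0, 0, 0], "xyz": [-0.007, -0.15, 0], "gripper": 1.0},
  {"rotation": [0, 0, 0], "xyz": [-0.005, -0.1, 0], "gripper": 1.0},
  {"rotation": [0, 0, 0], "xyz": [0, 0, 0], "gripper": 1.0},
  {"rotation": [0, 0, 0], "xyz": [0, 0, 0], "gripper": 1.0},
  {"rotation": [0, 0, 0], "xyz": [0, 0, 0], "gripper": 1.0},
])

```text
time: 11.5
tcp_pos: [509.3, 19.3, 83.7]
tool_rot: [0.069, 3.141, 0.0]
force: [0.1, 0.1, -3.3]
grip_width: 12.5
```

```bash
python3 - <<'E'
from h import *
for p,z in [((182,318),28),((190,275),38),((182,345),26)]:
    w=ray("scene",(370+p[0]/7,265+p[1]/7),z); print(p,z,w,"rail y",(w[1]+71.5)+0.046*(w[0]-505.5)*-0)
    d=w[:2]-np.array([505.5,-71.5]); print("rail",d@np.array([.9989,-.046]),d@np.array([.046,.9989]))
s=manip.sense(); print(s["force"],s["moment"])
E
```

```text
(182, 318) 28 [ 474.108 -192.524   28.   ] rail y -121.02418295998098
rail -25.790458450140143 -122.335093058945
(190, 275) 38 [ 477.293 -192.151   38.   ] rail y -120.65107770717015
rail -22.626376937133504 -121.81589983337162
(182, 345) 26 [ 467.461 -195.051   26.   ] rail y -123.55079006827077
rail -32.31385882674847 -125.16467995233903
[ 0.133  0.065 -3.321] [ 0.004 -0.008  0.016]
```

Emit:
apply_moves([
  {"rotation": [0, 0, 0], "xyz": [-0.0014, -0.03, 0], "gripper": 1.0},
  {"rotation": [0, 0, 0], "xyz": [-0.0014, -0.03, 0], "gripper": 1.0},
  {"rotation": [0, 0, 0], "xyz": [-0.0014, -0.03, 0], "gripper": 1.0},
  {"rotation": [0, 0, 0], "xyz": [-0.0014, -0.03, 0], "gripper": 1.0},
  {"rotation": [0, 0, 0], "xyz": [-0.001, -0.02, 0], "gripper": 1.0},
  {"rotation": [0, 0, 0], "xyz": [-0.001, -0.02, 0], "gripper": 1.0},
  {"rotation": [0, 0, 0], "xyz": [-0.001, -0.02, 0], "gripper": 1.0},
  {"rotation": [0, 0, 0], "xyz": [-0.001, -0.02, 0], "gripper": 1.0},
])

```text
time: 12.3
tcp_pos: [508.9, 9.2, 83.7]
tool_rot: [-0.069, -3.141, -0.0]
force: [0.2, -0.3, -1.8]
grip_width: 12.6
```

Emit:
apply_moves([
  {"rotation": [0, 0, 0], "xyz": [-0.001, -0.02, 0], "gripper": 1.0},
  {"rotation": [0, 0, 0], "xyz": [-0.001, -0.02, 0], "gripper": 1.0},
  {"rotation": [0, 0, 0], "xyz": [-0.001, -0.02, 0], "gripper": 1.0},
  {"rotation": [0, 0, 0], "xyz": [-0.001, -0.02, 0], "gripper": 1.0},
  {"rotation": [0, 0, 0], "xyz": [-0.001, -0.02, 0], "gripper": 1.0},
  {"rotation": [0, 0, 0], "xyz": [-0.001, -0.02, 0], "gripper": 1.0},
])

```text
time: 12.9
tcp_pos: [508.6, 3.4, 83.7]
tool_rot: [0.069, 3.141, 0.0]
force: [0.1, 3.2, -1.9]
grip_width: 12.4
```

Emit:
apply_moves([
  {"rotation": [0, 0, 0], "xyz": [-0.0014, -0.03, 0], "gripper": 1.0},
  {"rotation": [0, 0, 0], "xyz": [-0.0018, -0.04, 0], "gripper": 1.0},
  {"rotation": [0, 0, 0], "xyz": [-0.0018, -0.04, 0], "gripper": 1.0},
  {"rotation": [0, 0, 0], "xyz": [-0.0018, -0.04, 0], "gripper": 1.0},
  {"rotation": [0, 0, 0], "xyz": [-0.0018, -0.04, 0], "gripper": 1.0},
  {"rotation": [0, 0, 0], "xyz": [-0.0018, -0.04, 0], "gripper": 1.0},
  {"rotation": [0, 0, 0], "xyz": [-0.0018, -0.04, 0], "gripper": 1.0},
  {"rotation": [0, 0, 0], "xyz": [-0.0018, -0.04, 0], "gripper": 1.0},
])

```text
time: 13.7
tcp_pos: [507.8, -12.4, 83.7]
tool_rot: [-0.069, -3.141, -0.0]
force: [0.5, 3.4, -0.7]
grip_width: 12.3
```

Emit:
apply_moves([
  {"rotation": [0, 0, 0], "xyz": [-0.0018, -0.04, 0], "gripper": 1.0},
  {"rotation": [0, 0, 0], "xyz": [-0.0018, -0.04, 0], "gripper": 1.0},
  {"rotation": [0, 0, 0], "xyz": [-0.0018, -0.04, 0], "gripper": 1.0},
  {"rotation": [0, 0, 0], "xyz": [-0.0018, -0.04, 0], "gripper": 1.0},
  {"rotation": [0, 0, 0], "xyz": [-0.0018, -0.04, 0], "gripper": 1.0},
  {"rotation": [0, 0, 0], "xyz": [-0.0018, -0.04, 0], "gripper": 1.0},
  {"rotation": [0, 0, 0], "xyz": [-0.0014, -0.03, 0], "gripper": 1.0},
  {"rotation": [0, 0, 0], "xyz": [-0.001, -0.02, 0], "gripper": 1.0},
])

```text
time: 14.5
tcp_pos: [507.2, -26.9, 83.7]
tool_rot: [-0.069, -3.141, 0.0]
force: [0.1, 2.8, -1.0]
grip_width: 12.4
```

```bash
python3 - <<'E'
from h import *
s=manip.sense(); print(s["tcp_pos"],s["force"],s["moment"],s["grip_width"],s["time"]); 
T=R.from_rotvec(s["tool_rot"]).as_matrix(); print("jaw",np.arctan2(T[1,1],T[0,1]),T[:,2])
im=manip.snapshot("scene"); cv2.imwrite("pics/k_scene.png",cv2.resize(im[220:345,230:465,::-1],None,fx=3.4,fy=3.4,interpolation=cv2.INTER_CUBIC))
E
```

```text
[507.181 -26.88   83.682] [ 0.088  2.773 -0.982] [ 0.561 -0.07  -0.024] 12.364688674120206 14.5
jaw 1.5266472855267323 [-0. -0. -1.]
```

View pics/k_scene.png

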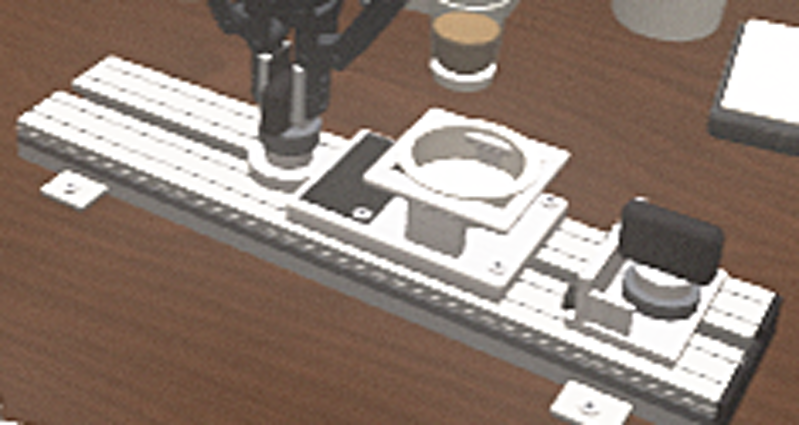

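The collar is against the stand, which is sliding with about 3 N. The gap to the bumpers is about 25 mm, so I'll carry on and slow down before contact.

Emit:
apply_moves([
  {"rotation": [0, 0, 0], "xyz": [-0.0014, -0.03, 0], "gripper": 1.0},
  {"rotation": [0, 0, 0], "xyz": [-0.0014, -0.03, 0], "gripper": 1.0},
  {"rotation": [0, 0, 0], "xyz": [-0.0014, -0.03, 0], "gripper": 1.0},
  {"rotation": [0, 0, 0], "xyz": [-0.0014, -0.03, 0], "gripper": 1.0},
  {"rotation": [0, 0, 0], "xyz": [-0.0014, -0.03, 0], "gripper": 1.0},
  {"rotation": [0, 0, 0], "xyz": [-0.0014, -0.03, 0], "gripper": 1.0},
  {"rotation": [0, 0, 0], "xyz": [-0.0014, -0.03, 0], "gripper": 1.0},
  {"rotation": [0, 0, 0], "xyz": [-0.0014, -0.03, 0], "gripper": 1.0},
])

```text
time: 15.35
tcp_pos: [506.7, -38.9, 83.7]
tool_rot: [-0.069, -3.141, 0.0]
force: [-0.3, 3.4, -1.5]
grip_width: 12.4
```

Emit:
apply_moves([
  {"rotation": [0, 0, 0], "xyz": [-0.0008, -0.016, 0], "gripper": 1.0},
  {"rotation": [0, 0, 0], "xyz": [-0.0008, -0.016, 0], "gripper": 1.0},
  {"rotation": [0, 0, 0], "xyz": [-0.0005, -0.012, 0], "gripper": 1.0},
  {"rotation": [0, 0, 0], "xyz": [-0.0005, -0.012, 0], "gripper": 1.0},
  {"rotation": [0, 0, 0], "xyz": [-0.0005, -0.01, 0], "gripper": 1.0},
  {"rotation": [0, 0, 0], "xyz": [-0.0005, -0.01, 0], "gripper": 1.0},
])

```text
time: 15.95
tcp_pos: [506.4, -42.5, 83.7]
tool_rot: [-0.069, -3.141, 0.0]
force: [-0.7, 3.0, -1.0]
grip_width: 12.7
```

Emit:
apply_moves([
  {"rotation": [0, 0, 0], "xyz": [-0.0005, -0.012, 0], "gripper": 1.0},
  {"rotation": [0, 0, 0], "xyz": [-0.0005, -0.012, 0], "gripper": 1.0},
  {"rotation": [0, 0, 0], "xyz": [-0.0005, -0.012, 0], "gripper": 1.0},
  {"rotation": [0, 0, 0], "xyz": [-0.0005, -0.012, 0], "gripper": 1.0},
  {"rotation": [0, 0, 0], "xyz": [-0.0005, -0.012, 0], "gripper": 1.0},
  {"rotation": [0, 0, 0], "xyz": [-0.0005, -0.012, 0], "gripper": 1.0},
])

```text
time: 16.55
tcp_pos: [506.3, -46.2, 83.7]
tool_rot: [-0.069, -3.141, -0.0]
force: [-0.2, 2.9, -1.1]
grip_width: 12.7
```

Emit:
apply_moves([
  {"rotation": [0, 0, 0], "xyz": [-0.0005, -0.012, 0], "gripper": 1.0},
  {"rotation": [0, 0, 0], "xyz": [-0.0005, -0.012, 0], "gripper": 1.0},
  {"rotation": [0, 0, 0], "xyz": [-0.0005, -0.012, 0], "gripper": 1.0},
])

```text
time: 16.85
tcp_pos: [506.2, -48.0, 83.7]
tool_rot: [-0.069, -3.141, 0.0]
force: [0.6, 3.1, -1.6]
grip_width: 12.6
```

Emit:
apply_moves([
  {"rotation": [0, 0, 0], "xyz": [-0.0005, -0.012, 0], "gripper": 1.0},
  {"rotation": [0, 0, 0], "xyz": [-0.0005, -0.012, 0], "gripper": 1.0},
])

```text
time: 17.05
tcp_pos: [506.2, -49.2, 83.7]
tool_rot: [-0.069, -3.141, -0.0]
force: [0.7, 2.0, -1.4]
grip_width: 12.6
```

Emit:
apply_moves([
  {"rotation": [0, 0, 0], "xyz": [-0.0005, -0.012, 0], "gripper": 1.0},
  {"rotation": [0, 0, 0], "xyz": [-0.0005, -0.012, 0], "gripper": 1.0},
])

```text
time: 17.25
tcp_pos: [506.2, -50.4, 83.7]
tool_rot: [0.069, 3.141, 0.0]
force: [-0.1, 3.8, -1.0]
grip_width: 12.9
```

Emit:
apply_moves([
  {"rotation": [0, 0, 0], "xyz": [-0.0005, -0.012, 0], "gripper": 1.0},
  {"rotation": [0, 0, 0], "xyz": [-0.0005, -0.012, 0], "gripper": 1.0},
])

```text
time: 17.45
tcp_pos: [506.1, -51.6, 83.7]
tool_rot: [0.069, 3.141, -0.0]
force: [0.2, 2.8, -1.5]
grip_width: 12.7
```

Emit:
apply_moves([
  {"rotation": [0, 0, 0], "xyz": [-0.0005, -0.012, 0], "gripper": 1.0},
  {"rotation": [0, 0, 0], "xyz": [-0.0005, -0.01, 0], "gripper": 1.0},
])

```text
time: 17.65
tcp_pos: [506.1, -52.5, 83.7]
tool_rot: [0.069, 3.141, 0.001]
force: [-0.1, 5.2, -0.8]
grip_width: 12.1
```

Emit:
apply_moves([
  {"rotation": [0, 0, 0], "xyz": [-0.0003, -0.006, 0], "gripper": 1.0},
  {"rotation": [0, 0, 0], "xyz": [0, 0, 0], "gripper": 1.0},
  {"rotation": [0, 0, 0], "xyz": [0, 0, 0], "gripper": 1.0},
], force=120)

```text
time: 17.95
tcp_pos: [505.9, -52.7, 83.5]
tool_rot: [-0.069, -3.141, -0.001]
force: [1.3, 5.1, -2.9]
grip_width: 11.7
```

```bash
python3 - <<'E'
from h import *
s=manip.sense(); print(s["tcp_pos"],s["force"],s["moment"],s["grip_width"],s["time"]); 
im=manip.snapshot("scene"); cv2.imwrite("pics/l_scene.png",cv2.resize(im[220:345,230:465,::-1],None,fx=3.4,fy=3.4,interpolation=cv2.INTER_CUBIC))
s=manip.sense(); print(s["tcp_pos"],s["force"],s["moment"])
E
```

```text
[505.919 -52.681  83.525] [ 1.283  5.111 -2.948] [ 0.983 -0.193  0.01 ] 11.708803547259587 17.95
[505.932 -52.677  83.54 ] [ 0.769  4.131 -2.916] [ 1.025 -0.178  0.031]
```

View pics/l_scene.png

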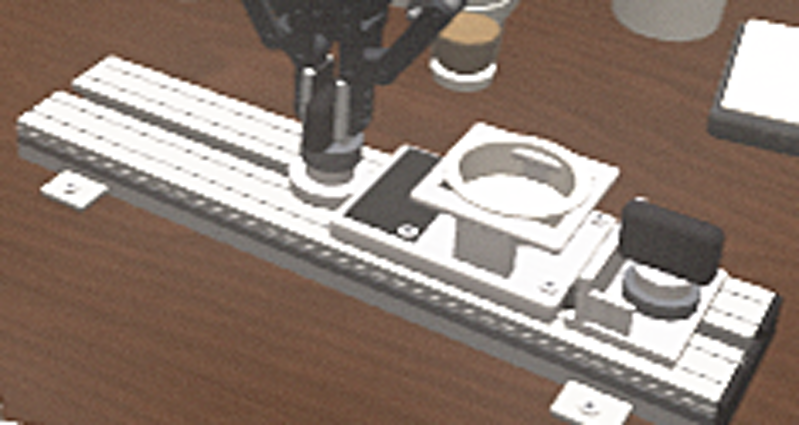

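The stand is up against the bumpers, with its plate end at about (570,300). I'll raise the push in small steps.

Emit:
apply_moves([
  {"rotation": [0, 0, 0], "xyz": [-0.0003, -0.006, 0], "gripper": 1.0},
  {"rotation": [0, 0, 0], "xyz": [-0.0003, -0.006, 0], "gripper": 1.0},
  {"rotation": [0, 0, 0], "xyz": [0, 0, 0], "gripper": 1.0},
  {"rotation": [0, 0, 0], "xyz": [0, 0, 0], "gripper": 1.0},
])

```text
time: 18.4
tcp_pos: [505.9, -53.0, 83.5]
tool_rot: [-0.069, -3.141, -0.002]
force: [0.7, 5.6, -2.2]
grip_width: 12.1
```

```bash
python3 - <<'E'
from h import *
s=manip.sense(); print(s["tcp_pos"],s["force"],s["moment"],s["grip_width"],s["time"]); 
E
```

```text
[505.878 -52.95   83.537] [ 0.665  5.551 -2.185] [ 1.344 -0.159 -0.016] 12.127276390148001 18.4
```

Emit:
apply_moves([
  {"rotation": [0, 0, 0], "xyz": [-0.0003, -0.006, 0], "gripper": 1.0},
  {"rotation": [0, 0, 0], "xyz": [-0.0003, -0.006, 0], "gripper": 1.0},
  {"rotation": [0, 0, 0], "xyz": [-0.0003, -0.006, 0], "gripper": 1.0},
  {"rotation": [0, 0, 0], "xyz": [0, 0, 0], "gripper": 1.0},
  {"rotation": [0, 0, 0], "xyz": [0, 0, 0], "gripper": 1.0},
])

```text
time: 18.9
tcp_pos: [505.8, -53.3, 83.5]
tool_rot: [-0.069, -3.14, -0.003]
force: [1.3, 9.3, -1.6]
grip_width: 11.6
```

```bash
python3 - <<'E'
from h import *
s=manip.sense(); print(s["tcp_pos"],s["force"],s["moment"],s["grip_width"],s["time"]); 
E
```

```text
[505.826 -53.316  83.534] [ 1.3    9.317 -1.636] [ 1.71  -0.179  0.043] 11.55450361717337 18.9
```

The push is about 9.2 N by both the force and the moment/lever estimate. I'll press down in steps and watch it.

Emit:
apply_moves([
  {"rotation": [0, 0, 0], "xyz": [0, 0, -0.012], "gripper": 1.0},
  {"rotation": [0, 0, 0], "xyz": [0, 0, -0.012], "gripper": 1.0},
  {"rotation": [0, 0, 0], "xyz": [0, 0, -0.012], "gripper": 1.0},
  {"rotation": [0, 0, 0], "xyz": [0, 0, 0], "gripper": 1.0},
])

```text
time: 19.3
tcp_pos: [506.1, -53.4, 83.0]
tool_rot: [-0.069, -3.141, -0.003]
force: [-4.2, 9.9, 8.5]
grip_width: 11.6
```

```bash
python3 - <<'E'
from h import *
s=manip.sense(); print(s["tcp_pos"],s["force"],s["moment"],s["grip_width"],s["time"]); 
E
```

```text
[506.117 -53.355  83.038] [-4.158  9.915  8.506] [ 1.842  0.668 -0.032] 11.596830505870654 19.3
```

Emit:
apply_moves([
  {"rotation": [0, 0, 0], "xyz": [-0.001, 0, -0.02], "gripper": 1.0},
  {"rotation": [0, 0, 0], "xyz": [-0.001, 0, -0.02], "gripper": 1.0},
  {"rotation": [0, 0, 0], "xyz": [0, 0, 0], "gripper": 1.0},
])

```text
time: 19.6
tcp_pos: [506.1, -53.4, 81.4]
tool_rot: [-0.069, -3.141, -0.003]
force: [-4.5, 10.3, 11.0]
grip_width: 11.7
```

```bash
python3 - <<'E'
from h import *
s=manip.sense(); print(s["tcp_pos"],s["force"],s["moment"],s["grip_width"],s["time"]); 
E
```

```text
[506.138 -53.364  81.351] [-4.455 10.251 10.995] [ 1.946  0.837 -0.043] 11.737689669321522 19.6
```

Emit:
apply_moves([
  {"rotation": [0, 0, 0], "xyz": [-0.003, 0, -0.02], "gripper": 1.0},
  {"rotation": [0, 0, 0], "xyz": [-0.003, 0, -0.02], "gripper": 1.0},
  {"rotation": [0, 0, 0], "xyz": [-0.002, 0, -0.02], "gripper": 1.0},
  {"rotation": [0, 0, 0], "xyz": [0, 0, -0.01], "gripper": 1.0},
  {"rotation": [0, 0, 0], "xyz": [0, 0, 0], "gripper": 1.0},
  {"rotation": [0, 0, 0], "xyz": [0, 0, 0], "gripper": 1.0},
])

```text
time: 20.2
tcp_pos: [506.1, -53.3, 78.6]
tool_rot: [0.069, 3.14, 0.003]
force: [-5.0, 10.7, 15.6]
grip_width: 11.9
```

```bash
python3 - <<'E'
from h import *
s=manip.sense(); print(s["tcp_pos"],s["force"],s["moment"],s["grip_width"],s["time"]); 
T=R.from_rotvec(s["tool_rot"]).as_matrix(); print("jaw",np.arctan2(T[1,1],T[0,1]),T[:,2])
E
```

```text
[506.149 -53.337  78.612] [-4.97  10.732 15.574] [ 2.04   1.027 -0.053] 11.915423632196541 20.2
jaw 1.5268155395491523 [ 0.001  0.002 -1.   ]
```

The compression is about 4.6 mm at 17.6 N, and the push is holding near 10 N. I'll start the quarter turn in small steps.

Emit:
apply_moves([
  {"rotation": [0, 0, -0.4], "xyz": [0, 0, 0], "gripper": 1.0},
  {"rotation": [0, 0, -0.5], "xyz": [0, 0, 0], "gripper": 1.0},
  {"rotation": [0, 0, -0.5], "xyz": [0, 0, 0], "gripper": 1.0},
])

```text
time: 20.5
tcp_pos: [507.4, -53.3, 79.1]
tool_rot: [0.379, 3.115, 0.003]
force: [-1.9, 12.6, 13.4]
grip_width: 11.9
```

```bash
python3 - <<'E'
from h import *
s=manip.sense(); print(s["tcp_pos"],s["force"],s["moment"],s["grip_width"],s["time"]); 
T=R.from_rotvec(s["tool_rot"]).as_matrix(); print("jaw",np.arctan2(T[1,1],T[0,1]),T[:,2])
E
```

```text
[507.41  -53.3    79.068] [-1.85  12.635 13.421] [2.313 0.314 0.251] 11.944141022379023 20.5
jaw 1.3289396538059044 [ 0.004  0.002 -1.   ]
```

Emit:
apply_moves([
  {"rotation": [0, 0, 0], "xyz": [0, 0.002, 0], "gripper": 1.0},
  {"rotation": [0, 0, 0], "xyz": [0, 0, 0], "gripper": 1.0},
])

```text
time: 20.7
tcp_pos: [507.4, -53.3, 79.1]
tool_rot: [0.375, 3.116, 0.003]
force: [-2.0, 10.5, 14.1]
grip_width: 11.7
```

```bash
python3 - <<'E'
from h import *
s=manip.sense(); print(s["tcp_pos"],s["force"],s["moment"],s["grip_width"],s["time"],s["joint_velocities"]); 
T=R.from_rotvec(s["tool_rot"]).as_matrix(); print("jaw",np.arctan2(T[1,1],T[0,1]),T[:,2])
E
```

```text
[507.42  -53.272  79.088] [-1.963 10.46  14.068] [2.146 0.403 0.028] 11.717082478533257 20.7 [-0.    -0.    -0.002 -0.001  0.001 -0.004]
jaw 1.3312644794631825 [ 0.004  0.001 -1.   ]
```

Emit:
apply_moves([
  {"rotation": [0, 0, -0.4], "xyz": [-0.01, 0, -0.008], "gripper": 1.0},
  {"rotation": [0, 0, -0.4], "xyz": [-0.01, 0, -0.008], "gripper": 1.0},
  {"rotation": [0, 0, -0.4], "xyz": [-0.006, 0, -0.004], "gripper": 1.0},
  {"rotation": [0, 0, 0], "xyz": [0, 0, 0], "gripper": 1.0},
])

```text
time: 21.1
tcp_pos: [507.3, -53.2, 78.9]
tool_rot: [0.636, 3.07, 0.004]
force: [0.3, 12.5, 16.4]
grip_width: 12.0
```

```bash
python3 - <<'E'
from h import *
s=manip.sense(); print(s["tcp_pos"],s["force"],s["moment"],s["grip_width"],s["time"]); 
T=R.from_rotvec(s["tool_rot"]).as_matrix(); print("jaw",np.arctan2(T[1,1],T[0,1]),T[:,2])
E
```

```text
[507.321 -53.179  78.935] [ 0.283 12.542 16.355] [2.44  0.128 0.183] 12.049708091656745 21.1
jaw 1.1624809114117751 [ 0.007  0.001 -1.   ]
```

Emit:
apply_moves([
  {"rotation": [0, 0, -0.4], "xyz": [-0.004, 0.004, -0.002], "gripper": 1.0},
  {"rotation": [0, 0, -0.4], "xyz": [-0.004, 0.004, 0], "gripper": 1.0},
  {"rotation": [0, 0, -0.4], "xyz": [-0.004, 0, 0], "gripper": 1.0},
  {"rotation": [0, 0, 0], "xyz": [0, 0, 0], "gripper": 1.0},
])

```text
time: 21.5
tcp_pos: [507.2, -53.0, 78.9]
tool_rot: [0.89, 3.005, 0.005]
force: [1.3, 12.1, 15.1]
grip_width: 11.9
```

```bash
python3 - <<'E'
from h import *
s=manip.sense(); print(s["tcp_pos"],s["force"],s["moment"],s["grip_width"],s["time"]); 
T=R.from_rotvec(s["tool_rot"]).as_matrix(); print("jaw",np.arctan2(T[1,1],T[0,1]),T[:,2])
E
```

```text
[507.219 -53.019  78.946] [ 1.31  12.123 15.054] [ 2.354 -0.227  0.171] 11.877054003794806 21.5
jaw 0.9949034948996804 [ 0.008  0.001 -1.   ]
```

Emit:
apply_moves([
  {"rotation": [0, 0, -0.5], "xyz": [-0.002, 0.004, 0], "gripper": 1.0},
  {"rotation": [0, 0, -0.5], "xyz": [-0.002, 0.004, 0], "gripper": 1.0},
  {"rotation": [0, 0, -0.5], "xyz": [-0.002, 0.004, 0], "gripper": 1.0},
  {"rotation": [0, 0, 0], "xyz": [0, 0, 0], "gripper": 1.0},
])

```text
time: 21.9
tcp_pos: [507.2, -52.8, 79.1]
tool_rot: [1.2, 2.895, 0.006]
force: [2.5, 10.5, 13.8]
grip_width: 12.0
```

```bash
python3 - <<'E'
from h import *
s=manip.sense(); print(s["tcp_pos"],s["force"],s["moment"],s["grip_width"],s["time"]); 
T=R.from_rotvec(s["tool_rot"]).as_matrix(); print("jaw",np.arctan2(T[1,1],T[0,1]),T[:,2])
E
```

```text
[507.24  -52.766  79.067] [ 2.489 10.511 13.757] [ 2.072 -0.381  0.11 ] 11.952139082217876 21.9
jaw 0.7850105061280676 [ 0.008  0.    -1.   ]
```

Emit:
apply_moves([
  {"rotation": [0, 0, -0.5], "xyz": [0.002, 0, -0.005], "gripper": 1.0},
  {"rotation": [0, 0, -0.5], "xyz": [0.002, 0.002, -0.005], "gripper": 1.0},
  {"rotation": [0, 0, -0.5], "xyz": [0.002, 0.002, -0.003], "gripper": 1.0},
  {"rotation": [0, 0, 0], "xyz": [0, 0, 0], "gripper": 1.0},
])

```text
time: 22.3
tcp_pos: [507.5, -52.6, 78.7]
tool_rot: [1.496, 2.755, 0.006]
force: [1.3, 11.6, 16.6]
grip_width: 12.1
```

```bash
python3 - <<'E'
from h import *
s=manip.sense(); print(s["tcp_pos"],s["force"],s["moment"],s["grip_width"],s["time"]); 
T=R.from_rotvec(s["tool_rot"]).as_matrix(); print("jaw",np.arctan2(T[1,1],T[0,1]),T[:,2])
E
```

```text
[507.474 -52.619  78.708] [ 1.315 11.649 16.595] [2.023 0.003 0.082] 12.062201495847201 22.3
jaw 0.5756730921688771 [ 0.008  0.    -1.   ]
```

Emit:
apply_moves([
  {"rotation": [0, 0, -0.5], "xyz": [0, 0.002, 0], "gripper": 1.0},
  {"rotation": [0, 0, -0.5], "xyz": [0, 0.002, -0.002], "gripper": 1.0},
  {"rotation": [0, 0, -0.5], "xyz": [0, 0.002, -0.002], "gripper": 1.0},
  {"rotation": [0, 0, 0], "xyz": [0, 0, 0], "gripper": 1.0},
])

```text
time: 22.7
tcp_pos: [507.6, -52.5, 78.5]
tool_rot: [1.776, 2.583, 0.007]
force: [1.4, 9.9, 16.4]
grip_width: 12.3
```

```bash
python3 - <<'E'
from h import *
s=manip.sense(); print(s["tcp_pos"],s["force"],s["moment"],s["grip_width"],s["time"]); 
T=R.from_rotvec(s["tool_rot"]).as_matrix(); print("jaw",np.arctan2(T[1,1],T[0,1]),T[:,2])
E
```

```text
[507.595 -52.451  78.541] [ 1.432  9.948 16.407] [ 1.969 -0.086  0.113] 12.265867709570237 22.7
jaw 0.36626071873439303 [ 0.008  0.    -1.   ]
```

Emit:
apply_moves([
  {"rotation": [0, 0, -0.5], "xyz": [0, 0.002, 0], "gripper": 1.0},
  {"rotation": [0, 0, -0.5], "xyz": [0, 0.001, 0], "gripper": 1.0},
  {"rotation": [0, 0, -0.5], "xyz": [0, 0.001, 0], "gripper": 1.0},
  {"rotation": [0, 0, 0], "xyz": [0, 0, 0], "gripper": 1.0},
])

```text
time: 23.1
tcp_pos: [507.7, -52.4, 78.5]
tool_rot: [2.036, 2.383, 0.009]
force: [1.8, 9.7, 15.3]
grip_width: 12.1
```

```bash
python3 - <<'E'
from h import *
s=manip.sense(); print(s["tcp_pos"],s["force"],s["moment"],s["grip_width"],s["time"]); 
T=R.from_rotvec(s["tool_rot"]).as_matrix(); print("jaw",np.arctan2(T[1,1],T[0,1]),T[:,2])
E
```

```text
[507.748 -52.374  78.541] [ 1.823  9.684 15.252] [ 1.907 -0.223  0.086] 12.124658336980312 23.1
jaw 0.15668069216380076 [ 0.009 -0.    -1.   ]
```

Emit:
apply_moves([
  {"rotation": [0, 0, -0.5], "xyz": [0, 0.001, 0], "gripper": 1.0},
  {"rotation": [0, 0, -0.5], "xyz": [0, 0, 0], "gripper": 1.0},
  {"rotation": [0, 0, -0.47], "xyz": [0, 0, 0], "gripper": 1.0},
  {"rotation": [0, 0, 0], "xyz": [0, 0, 0], "gripper": 1.0},
  {"rotation": [0, 0, 0], "xyz": [0, 0, 0], "gripper": 1.0},
])

```text
time: 23.6
tcp_pos: [507.9, -52.4, 78.6]
tool_rot: [2.268, 2.164, 0.01]
force: [2.2, 9.7, 15.4]
grip_width: 12.0
```

```bash
python3 - <<'E'
from h import *
s=manip.sense(); print(s["tcp_pos"],s["force"],s["moment"],s["grip_width"],s["time"]); 
T=R.from_rotvec(s["tool_rot"]).as_matrix(); print("jaw",np.arctan2(T[1,1],T[0,1]),T[:,2])
im=manip.snapshot("scene"); cv2.imwrite("pics/m_scene.png",cv2.resize(im[220:345,230:465,::-1],None,fx=3.4,fy=3.4,interpolation=cv2.INTER_CUBIC))
im=manip.snapshot("wrist"); cv2.imwrite("pics/m_wrist.png",im[:,:,::-1])
E
```

```text
[507.865 -52.351  78.558] [ 2.164  9.674 15.352] [ 1.902 -0.335  0.119] 11.97336923924435 23.6
jaw -0.04694062923234117 [ 0.009 -0.    -1.   ]
```

View pics/m_scene.png

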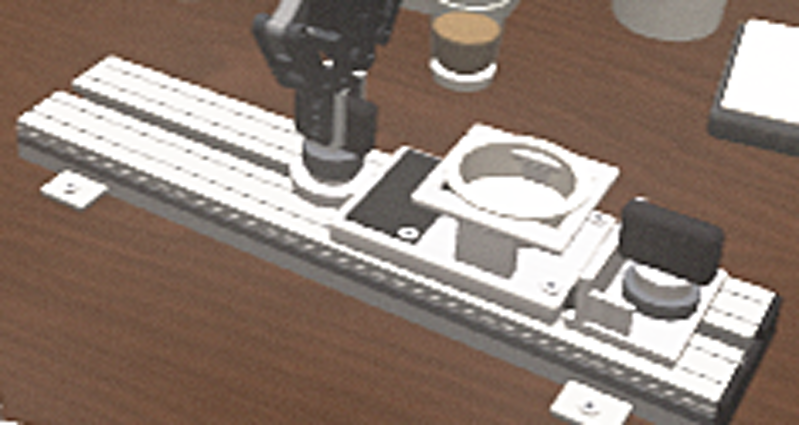

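View pics/m_wrist.png

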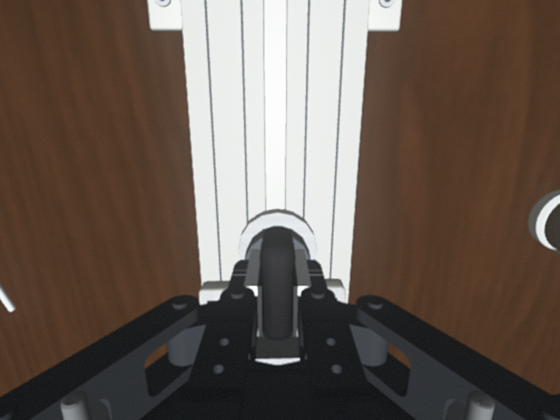

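The bar now lies along the slot (scene crop about (330,120)), and the jaw angle is within 0.002 rad of square. The push is about 9.7 N and the collar is flat. I'll ease the downward load so the spring draws the head up under the lips before I let go.

Emit:
apply_moves([
  {"rotation": [0, 0, 0], "xyz": [0.008, 0, 0.02], "gripper": 1.0},
  {"rotation": [0, 0, 0], "xyz": [0.006, 0, 0.014], "gripper": 1.0},
  {"rotation": [0, 0, 0], "xyz": [0, 0, 0], "gripper": 1.0},
  {"rotation": [0, 0, 0], "xyz": [0, 0, 0], "gripper": 1.0},
])

```text
time: 24.1
tcp_pos: [507.9, -52.3, 79.7]
tool_rot: [2.269, 2.165, 0.009]
force: [2.7, 8.3, 12.7]
grip_width: 11.6
```

```bash
python3 - <<'E'
from h import *
s=manip.sense(); print(s["tcp_pos"],s["force"],s["moment"],s["grip_width"],s["time"]); 
T=R.from_rotvec(s["tool_rot"]).as_matrix(); print("jaw",np.arctan2(T[1,1],T[0,1]),T[:,2])
E
```

```text
[507.948 -52.295  79.692] [ 2.739  8.287 12.712] [ 1.811 -0.23   0.054] 11.601948123781364 24.1
jaw -0.04679766974396279 [ 0.008 -0.    -1.   ]
```

Emit:
apply_moves([
  {"rotation": [0, 0, 0], "xyz": [0.008, -0.002, 0.016], "gripper": 1.0},
  {"rotation": [0, 0, 0], "xyz": [0.006, -0.002, 0.012], "gripper": 1.0},
  {"rotation": [0, 0, 0], "xyz": [0, 0, 0], "gripper": 1.0},
  {"rotation": [0, 0, 0], "xyz": [0, 0, 0], "gripper": 1.0},
])

```text
time: 24.5
tcp_pos: [508.0, -52.4, 80.2]
tool_rot: [2.27, 2.166, 0.008]
force: [3.1, 8.6, 8.1]
grip_width: 12.0
```

```bash
python3 - <<'E'
from h import *
s=manip.sense(); print(s["tcp_pos"],s["force"],s["moment"],s["grip_width"],s["time"]); 
T=R.from_rotvec(s["tool_rot"]).as_matrix(); print("jaw",np.arctan2(T[1,1],T[0,1]),T[:,2])
E
```

```text
[508.014 -52.365  80.169] [3.144 8.605 8.061] [ 1.733 -0.482  0.14 ] 11.988672500204787 24.5
jaw -0.046904227038197265 [ 0.007  0.    -1.   ]
```

Emit:
apply_moves([
  {"rotation": [0, 0, 0], "xyz": [0.01, -0.001, 0.01], "gripper": 1.0},
  {"rotation": [0, 0, 0], "xyz": [0.01, -0.001, 0.008], "gripper": 1.0},
  {"rotation": [0, 0, 0], "xyz": [0.008, -0.001, 0.008], "gripper": 1.0},
  {"rotation": [0, 0, 0], "xyz": [0, 0, 0], "gripper": 1.0},
  {"rotation": [0, 0, 0], "xyz": [0, 0, 0], "gripper": 1.0},
])

```text
time: 25.0
tcp_pos: [508.2, -52.4, 80.3]
tool_rot: [2.271, 2.167, 0.005]
force: [3.3, 8.1, 2.5]
grip_width: 12.0
```

```bash
python3 - <<'E'
from h import *
s=manip.sense(); print(s["tcp_pos"],s["force"],s["moment"],s["grip_width"],s["time"]); 
T=R.from_rotvec(s["tool_rot"]).as_matrix(); print("jaw",np.arctan2(T[1,1],T[0,1]),T[:,2])
E
```

```text
[508.184 -52.351  80.251] [3.266 8.124 2.518] [ 1.568 -0.491  0.097] 12.031365873531724 25.0
jaw -0.04678799946204441 [ 0.004  0.001 -1.   ]
```

Emit:
apply_moves([
  {"rotation": [0, 0, 0], "xyz": [0.012, -0.001, 0.008], "gripper": 1.0},
  {"rotation": [0, 0, 0], "xyz": [0.01, -0.001, 0.004], "gripper": 1.0},
  {"rotation": [0, 0, 0], "xyz": [0, 0, 0], "gripper": 1.0},
  {"rotation": [0, 0, 0], "xyz": [0, 0, 0], "gripper": 1.0},
])

```text
time: 25.4
tcp_pos: [508.3, -52.3, 80.2]
tool_rot: [2.272, 2.169, 0.003]
force: [2.4, 7.7, 1.5]
grip_width: 11.7
```

```bash
python3 - <<'E'
from h import *
s=manip.sense(); print(s["tcp_pos"],s["force"],s["moment"],s["grip_width"],s["time"]); 
T=R.from_rotvec(s["tool_rot"]).as_matrix(); print("jaw",np.arctan2(T[1,1],T[0,1]),T[:,2])
E
```

```text
[508.287 -52.33   80.246] [2.355 7.736 1.463] [ 1.505 -0.162  0.01 ] 11.718325520499366 25.4
jaw -0.046735690924233096 [ 0.002  0.001 -1.   ]
```

Tool loads are now small (Fz about 1.5 N, with spring and lips carrying the rest) and the push is about 8 to 9.5 N. I'll let go.

Emit:
apply_moves([
  {"rotation": [0, 0, 0], "xyz": [0, 0, 0], "gripper": 0.75},
  {"rotation": [0, 0, 0], "xyz": [0, 0, 0], "gripper": 0.6},
  {"rotation": [0, 0, 0], "xyz": [0, 0, 0], "gripper": 0.5},
  {"rotation": [0, 0, 0], "xyz": [0, 0, 0], "gripper": 0.5},
  {"rotation": [0, 0, 0], "xyz": [0, 0, 0], "gripper": 0.5},
])

```text
time: 25.9
tcp_pos: [507.5, -53.4, 79.6]
tool_rot: [2.273, 2.168, -0.0]
force: [-1.2, -0.5, -0.0]
grip_width: 42.9
```

```bash
python3 - <<'E'
from h import *
s=manip.sense(); print(s["tcp_pos"],s["force"],s["moment"],s["grip_width"],s["time"]); c=cam("wrist"); np.savez("n_wrist.npz",K=c[0],o=c[1],A=c[2])
im=manip.snapshot("wrist"); cv2.imwrite("pics/n_wrist.png",im[:,:,::-1])
im=manip.snapshot("scene"); cv2.imwrite("pics/n_scene.png",cv2.resize(im[220:345,230:465,::-1],None,fx=3.4,fy=3.4,interpolation=cv2.INTER_CUBIC))
E
```

```text
[507.511 -53.36   79.555] [-1.234 -0.508 -0.005] [ 0.002 -0.015  0.025] 42.88584000801855 25.9
```

View pics/n_wrist.png

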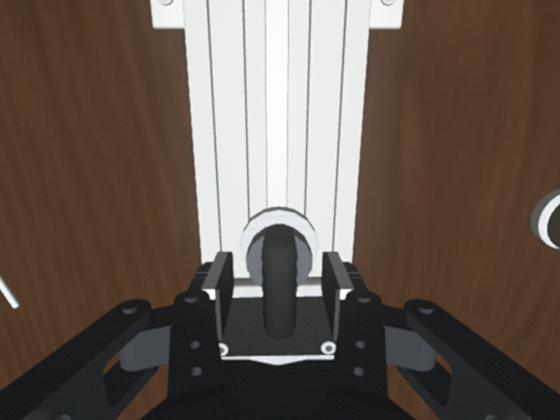

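View pics/n_scene.png

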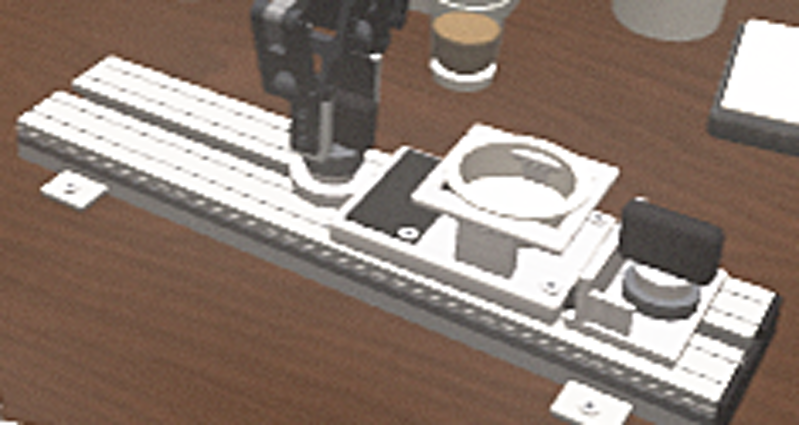

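Emit:
apply_moves([
  {"rotation": [0, 0, 0], "xyz": [-0.01, 0, 0.1], "gripper": 0.4},
  {"rotation": [0, 0, 0], "xyz": [0, 0, 0.2], "gripper": 0.4},
  {"rotation": [0, 0, 0], "xyz": [0, 0, 0.4], "gripper": 0.4},
  {"rotation": [0, 0, 0], "xyz": [0, 0, 0.5], "gripper": 0.3},
  {"rotation": [0, 0, 0], "xyz": [0, 0.2, 0.5], "gripper": 0.2},
  {"rotation": [0, 0, 0], "xyz": [0, 0.3, 0.5], "gripper": 0.2},
  {"rotation": [0, 0, 0], "xyz": [0, 0.4, 0.3], "gripper": 0.2},
  {"rotation": [0, 0, 0], "xyz": [0, 0, 0], "gripper": 0.2},
])

```text
time: 26.8
tcp_pos: [508.8, -6.7, 208.3]
tool_rot: [2.267, 2.168, 0.007]
force: [0.2, -0.1, 0.2]
grip_width: 68.4
```

Emit:
apply_moves([
  {"rotation": [0, 0, 0], "xyz": [0, 0, 0], "gripper": 0.2},
  {"rotation": [0, 0, 0], "xyz": [0, 0, 0], "gripper": 0.2},
  {"rotation": [0, 0, 0], "xyz": [0, 0, 0], "gripper": 0.2},
])

```text
time: 27.1
tcp_pos: [506.3, -8.5, 203.3]
tool_rot: [-2.273, -2.167, 0.002]
force: [-0.1, -0.7, -0.6]
grip_width: 68.0
```

```bash
python3 - <<'E'
from h import *
s=manip.sense(); print(s["tcp_pos"],s["force"],s["grip_width"],s["time"]); c=cam("wrist"); np.savez("o_wrist.npz",K=c[0],o=c[1],A=c[2])
im=manip.snapshot("wrist"); cv2.imwrite("pics/o_wrist.png",im[:,:,::-1])
im=manip.snapshot("scene"); cv2.imwrite("pics/o_scene0.png",im[:,:,::-1]); cv2.imwrite("pics/o_scene.png",cv2.resize(im[200:345,230:465,::-1],None,fx=3.4,fy=3.4,interpolation=cv2.INTER_CUBIC))
im=manip.snapshot("side"); cv2.imwrite("pics/o_side0.png",im[:,:,::-1]); cv2.imwrite("pics/o_side.png",cv2.resize(im[140:340,180:420,::-1],None,fx=3,fy=3,interpolation=cv2.INTER_CUBIC))
E
```

```text
[506.258  -8.535 203.316] [-0.113 -0.725 -0.556] 68.00963528511024 27.1
```

View pics/o_wrist.png

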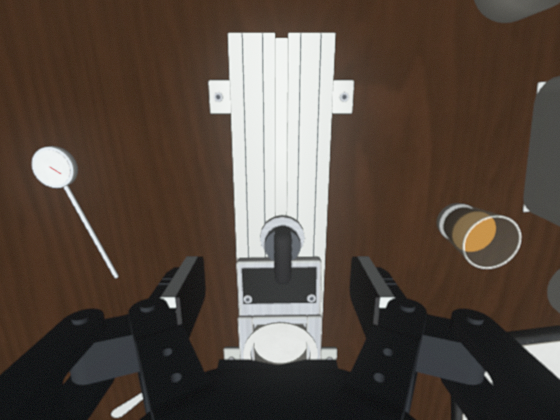

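View pics/o_scene.png

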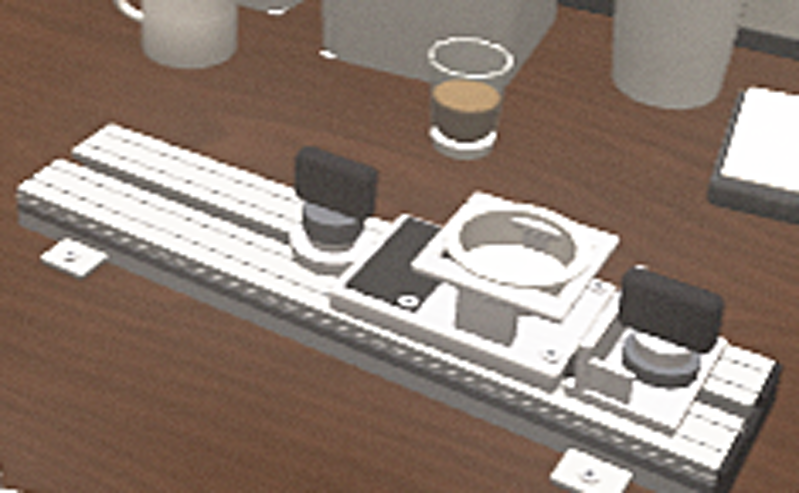

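View pics/o_side.png

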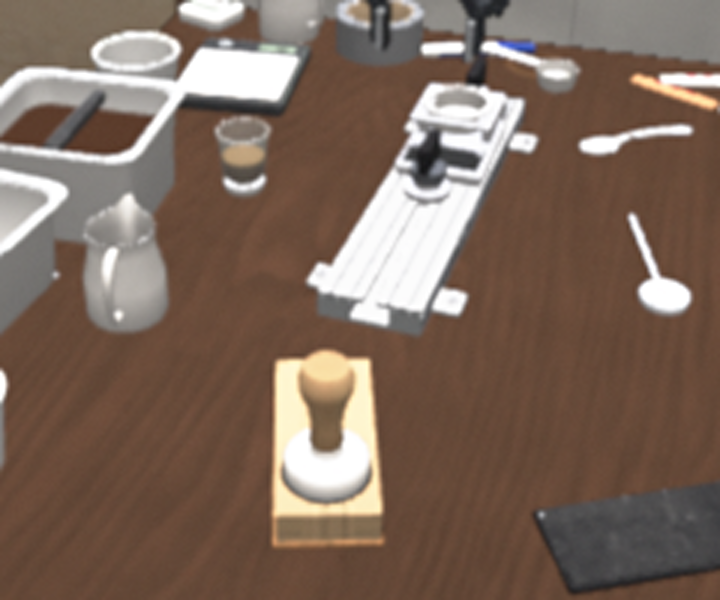

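```bash
python3 - <<'E'
from h import *
o=cv2.imread("pics/o_scene0.png"); oc=cv2.resize(o[220:345,230:465],None,fx=3.4,fy=3.4,interpolation=cv2.INTER_CUBIC)
ims={k:cv2.imread(f"pics/{k}_scene.png") for k in "lmn"}; ims["o"]=oc
def sh(a,b,box):
    x0,y0,x1,y1=box
    A=cv2.GaussianBlur(cv2.cvtColor(a,cv2.COLOR_BGR2GRAY),(0,0),2)[y0:y1,x0:x1].astype(np.float32);B=cv2.GaussianBlur(cv2.cvtColor(b,cv2.COLOR_BGR2GRAY),(0,0),2)[y0:y1,x0:x1].astype(np.float32)
    W=np.eye(2,3,dtype=np.float32); cc,W=cv2.findTransformECC(A,B,W,cv2.MOTION_TRANSLATION,(3,200,1e-7)); return W[:,2]/3.4,cc
for k in "lno": print(k,"stand shift vs m px",sh(ims["m"],ims[k],(395,120,620,320)),"fence",sh(ims["m"],ims[k],(625,190,790,420)))
c=cam("scene"); p=proj("",[[506,-100,60],[505.954,-101,60]],c); print("1mm -y px",p[1]-p[0])
# tilt of stop from scene: predicted outline for upright stop at rail
E
```

```text
l stand shift vs m px (array([-0.15 , -0.277], dtype=float32), 0.9931030225657567) fence (array([ 0.   , -0.001], dtype=float32), 0.9998366075297302)
n stand shift vs m px (array([-0.002, -0.   ], dtype=float32), 0.9998262404902937) fence (array([-0.006, -0.004], dtype=float32), 0.9998375824763026)
o stand shift vs m px (array([-0.002, -0.007], dtype=float32), 0.9998181741194575) fence (array([-0.008, -0.002], dtype=float32), 0.9998368055640504)
1mm -y px [0.524 0.186]
```

```bash
python3 - <<'E'
from h import *
o=cv2.imread("pics/o_scene0.png"); oc=cv2.resize(o[220:345,230:465],None,fx=3.4,fy=3.4,interpolation=cv2.INTER_CUBIC)
ims={k:cv2.imread(f"pics/{k}_scene.png") for k in "mn"}; ims["o"]=oc
for k in "mno": cv2.imwrite(f"pics/col_{k}.png",cv2.resize(ims[k][90:215,270:400],None,fx=2,fy=2))
cv2.imwrite("pics/col.png",np.hstack([cv2.resize(ims[k][90:215,270:400],None,fx=2,fy=2) for k in "mno"]))
def sh(a,b,box):
    x0,y0,x1,y1=box
    A=cv2.GaussianBlur(cv2.cvtColor(a,cv2.COLOR_BGR2GRAY),(0,0),1.5)[y0:y1,x0:x1].astype(np.float32);B=cv2.GaussianBlur(cv2.cvtColor(b,cv2.COLOR_BGR2GRAY),(0,0),1.5)[y0:y1,x0:x1].astype(np.float32)
    W=np.eye(2,3,dtype=np.float32); cc,W=cv2.findTransformECC(A,B,W,cv2.MOTION_TRANSLATION,(3,300,1e-7)); return W[:,2]/3.4,cc
for a,b in("mn","no","mo"): print(a,b,sh(ims[a],ims[b],(282,165,350,215)))
# stop geometry in full view: predicted vs image
c=cam("scene"); 
for ax,yy in((506.3,-52.4),):
    for dz in (10,19,42,72):
        print(dz,(proj("",[[ax,yy,13+dz]],c)-[230,220]+.5)*3.4-.5)
E
```

```text
m n (array([ 0.033, -0.139], dtype=float32), 0.9813176536948527)
n o (array([0.008, 0.007], dtype=float32), 0.9997994143949196)
m o (array([ 0.029, -0.136], dtype=float32), 0.9824234354430593)
10 [[329.882 191.547]]
19 [[330.604 177.555]]
42 [[332.484 141.16 ]]
72 [[335.01   92.259]]
```

View pics/col.png

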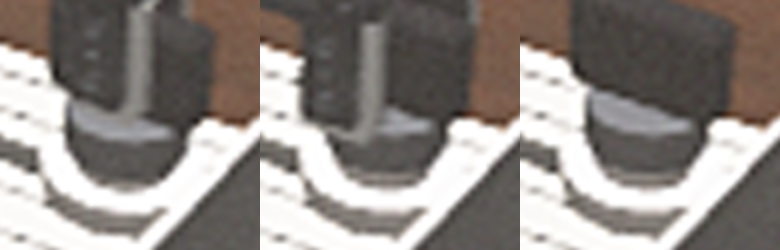

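After release the stand is still compressed into the bumpers: its shift against the held state is under 0.02 px (about 0.03 mm). The stop did not recede and rose slightly under the lips, and retreating the arm disturbed nothing. I'll hand the job in.

```bash
python3 - <<'E'
from h import *
s=manip.sense(); print(s["time"],s["tcp_pos"],s["force"],s["joint_velocities"])
print(manip.job_done())
E
```

```text
27.25 [506.575  -8.434 203.693] [-0.588 -0.661  0.091] [ 0.003 -0.004 -0.003 -0.001  0.002  0.002]
the job is handed in; nothing more can be done
None
```

The tamping stand is clamped against the fence. I handed the job in at 27 s of the 51 s allowed, and no verdict came back.

**What I did**
- **Insertion:** I took the clamp stop out of the block, turned it and lowered its head into the slot. The collar touched the rail at the predicted height.
- **Push:** I slid the stop into the stand and pushed the stand about 60 mm to the bumpers. It slid at about 3 N. I then raised the push to about 9–10 N.
- **Lock:** I pressed down about 4.6 mm (17.6 N) and gave the quarter turn. Then I eased the load so the head came up under the lips, and let go.

**Last checks**
- **Push on the stand:** it read 10 to 12.6 N during the turn and about 9.7 N at its end. The last tool reading before release was 7.7 N, because the clamp was already taking part of the load. The contact force after release was not measured directly.
- **Stand:** in the scene pictures it did not move on release or when the arm withdrew (less than about 0.03 mm).
- **Stop:** the arm put its origin at about 13 mm above the table and the jaws within about 0.002 rad of square. It looks upright and did not draw back from the stand.
- **Other items:** the tamper, shot glass and milk jug look undisturbed, though I did not measure them. The gripper is clear of everything.

**One disagreement:** pressing down shifted the arm about 1.3 mm sideways in the slot as the turn began. I corrected for this, and the side force stayed between about 0 and 5 N.

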